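Couple the drawbar in the hitch display

ROBOT

A 6-joint arm with a two-finger parallel gripper is mounted at the origin on the work surface. World frame = base frame: x ahead of the robot, y to its left, z up, the work surface at z = 0. Lengths are in m, angles in rad, forces in N, time in s.
With the tool pointing down it reaches from about 0.275 to 0.725 m from the base axis. Payload 5.6 kg.
Tool frame: the origin (TCP) lies at the very end of the fingers, on their centre line; the grasp point (between the pads) lies 19 mm behind it (ctrl.grip_depth is the distance from the TCP to the grasp point, in m); x points along the fingers, z is the direction in which the jaws open and shut, and the axes are right-handed (so a half turn about x gives the same grasp; the last joint's range is limited). The gripper opens to 85 mm and grips with 20 to 120 N. Pads are 22 mm wide; open, the fingers measure 114 mm over their backs; the gripper's body (76 mm by 85 mm) begins 54 mm behind the grasp point. The pads swing forward as they close: fully open they stand 13 mm farther back than shut.
Start: joints at [-0.854, 0.255, 0.108, 0, -1.424, -0.285], TCP at [0.23, -0.5, 0.203] pointing down, gripper open.
Joint ranges: [-2.95, 2.95], [-1.21, 1.97], [-1.09, 1.5], [-2.87, 1.71], [-2.94, -0.07], [-3.05, 3.05]. Speed limits (rad/s): [2.57, 2.57, 3.14, 3.14, 3.14, 3.14].

INTERFACE

Orientations are given as a rotation vector (axis times angle).
In Python, from bench import ctrl gives the robot as it stands.
- The arm moves only by the tool arm_command, never from a script. Its argument "increments" is a list of rows, each an object with "offset": the shift along the tool's x, y, z in units of 30 mm (1.0 is 30 mm), a list of three; "twist": the turn, a rotation vector about the tool's x, y, z in units of 6 degrees (1.0 is 6 degrees), a list of three; "fingers": the opening in per cent of the stroke, from 0 (shut) to 100 (fully open). In form: [{"offset": [x, y, z], "twist": [ax, ay, az], "fingers": fingers}, ...]. A call has 1 to 10 rows; each row shifts and turns the commanded pose from where the row before left it, along the tool's axes as they then stand; what a row does not reach is not made up. A row lasts 1/10 s, in which the tool goes at most 50 mm and 8.59 degrees, less where a joint would pass 70% of its speed; a pose out of reach is approached as far as the arm can. A call is refused whole if a number of a shift passes 1 or a number of a turn 1, either way. A call with a gripper value outside its range is refused whole. The fingers move at their own pace and stop on an object; the grip force is fixed at half the most. Time passes only in rows, so rows that do not move let the fingers close. It gives the time, the measured TCP pose, the force and the opening at its end, in the units of the state.
- ctrl.get_state(): the state, without advancing time (a new reading comes with each control period).
- ctrl.get_image(name): name is "scene" or "top"; returns the picture (384x512x3 uint8, red, green, blue); there is no depth.
- ctrl.camera_model(name): a dict with "fov_y" (degrees; the focal length in pixels is half the picture's height over the tangent of half this angle, whatever the lens; pixels are square), "cx", "cy" (the principal point, pixels), "world_to_cam" (4x4, takes a point from world to camera coordinates). Camera axes: x right, y up, looking along -z (the intrinsics and any distortion apply to the point x, -y, -z); pixel columns grow to the right and rows downward; lengths in m; the calibration is good to about 2 mm. A picture is of the moment at which its call begins. camera_model takes no time and is no camera call.
- ctrl.hand_in(): hands the job in, once; it reports no verdict.
Trained networks look in the newest picture that a camera, given by its name, has taken for a name from the list of things; names that differ only in an ending like _2 or _b are one class to them, and where a whole thing is asked for, a point or a joint stands for the part that bears it (a point fixed in the world has none). Each returns a list of dicts, best first, with "conf" (0 to 1); they miss things now and then, are a little off and sometimes report something else, mostly with a low value. They report only what shows in the picture. A call takes as long as a camera call. They do not tell look-alikes from the thing itself.
- ctrl.find_in(camera, target): "at" ([column, row] as shares, 0 to 1, of the picture: columns of its width, rows of its height, amid what is visible of it).
- ctrl.spot_point(camera, target): "at" ([column, row] as shares, 0 to 1, of the picture: columns of its width, rows of its height: a listed point, or the origin of a listed thing).
The state is a dict: "t": time; "joint_pos": joint angles; "joint_velocities": joint speeds; "effort": joint torques, N m; "tcp_pos": TCP position; "orientation": TCP orientation; "force": force on the tool from outside, world axes, zero at the start; "torque": the same for the moment, N m; "finger_gap": opening from 0.0 (shut) to 1.0 (fully open).
Only numpy, scipy, OpenCV 4.12 (cv2) and the standard library are available. Lean on these libraries where they do the work, as an engineer would, in place of code of your own. Each camera call takes 0.05 s, during which the arm holds its last target.

TASK

On the shop counter, swing the drawbar of the hitch display fully into its fork, then take the red-handled pin from its wooden stand and pass it down through both fork ears and the drawbar's eye between them until its collar sits flat on the top ear, and let go. The eye lies somewhere along the slot in the ears, so feel for it with light pressure, do not force the pin or drop it, and leave the other things on the counter where they are.

Things in the scene. Friction and masses are not known exactly. Their poses are not given: they have to be found in the camera images.
- hitch: The hitch display: dark steel plate 150 x 290 x 8 mm (x by y), fixed to the counter; origin at the centre of its underside, z up. Pivot post 90 mm in -y, blue fork 90 mm in +y. A web closes the fork on its +x side; the drawbar swings in from the -x side. The drawbar's grey bar is 30 mm wide, 16 mm thick.
- fork_slot (a point): Middle of the slot's mouth on the top face of the fork's upper ear, 81 mm above the counter; axes as the hitch. Both ears are level, 56 x 80 x 10 mm with a slot right through, 17 mm wide in x and 45 mm long in y; upper ear 71 to 81 mm above the counter, 16 mm gap, lower ear 45 to 55 mm, free below it down to 8 mm.
- lug_mid (a point): Middle of the gap between the ears (fork point, fixed, 18 mm below fork_slot). With the drawbar in, its end lug (steel, 44 x 78 x 12 mm, top 12 mm below fork_slot) lies here. Its round eye (16 mm) is centred in x, but 14 mm in -y to 14 mm in +y of this point: the lug telescopes and this is not measured. The rest of the lug blocks the slot; it is stiff to slide (12 N).
- pivot (a point): Axis of the drawbar's upright hinge, 180 mm in -y from fork_slot, 63 mm above the counter (drawbar mid-thickness).
- drawbar (a joint): Angle of the drawbar, rad. 0 = fully in the fork, against the stop; it grows as the drawbar swings out towards -x of the display (anticlockwise from above), at most 1.1. Friction holds it where it is left; moving it takes about 4 N at the handle.
- handle (a point): Centre of the black upright round handle on the drawbar, 18 mm diameter, rising 62 mm above the grey bar (71 to 133 mm above the counter; this point is at 105 mm), 80 mm from the hinge axis, on the line from hinge to eye.
- pin_grip (a point): Centre of the pin's red round grip, 20 mm diameter, 42 mm long; z along the pin, up in the stand. About 160 g. Steel collar under the grip: 26 mm diameter, 4 mm thick, underside 25 mm below this point; then the shank, 14 mm diameter, 54 mm long. Seated in the fork, the collar lies on the upper ear and the nose is 18 mm below the lower ear.
- pin_tip (a point): Middle of the pin's nose end, 79 mm below the centre of the grip. The nose is flat, 12 mm diameter, with a bevel 3 mm long up to the full 14 mm.
- stand: Dark wooden block, 70 x 70 x 60 mm, fixed, origin at the centre of its underside. The pin stands upright in its hole (18 mm diameter), collar on the block's top, shank 54 mm deep.
- jar: Bystander: glass jar with white cap, 70 mm diameter, 90 mm tall, origin at the centre of its underside.
- tape: Bystander: roll of black tape lying flat, 90 mm diameter, 24 mm high, origin at the centre of its underside.
- carton: Bystander: cardboard carton 70 x 100 x 50 mm, origin at the centre of its underside.
- driver: Bystander: green-handled screwdriver, 180 mm long, lying on the counter.
Not all that is in view belongs to the job. There is more than one size of the part that bears pin_grip; the job needs the middle-sized.

How it is judged:
On the way, in this order (a step that is already met when the one before it is completed fails the run):
1. the drawbar is swung fully into the fork (value of joint drawbar below 0.02 rad), for 0.2 s.
2. the pin's nose has passed through the upper ear and into the drawbar's eye (z of pin_tip in the frame of fork_slot below -0.017 m and horizontal distance between pin_tip and fork_slot below 0.02 m and value of joint drawbar below 0.03 rad), for 0.1 s.
At the end, for the whole second after the job is handed in: The drawbar is within 0.03 rad of fully in; the pin stands upright (within 0.08 rad) at rest through both ears and the eye, collar within 2.5 mm of the top ear, nose within 20 mm of the slot's middle seen from above, and is released (value of joint drawbar below 0.03 rad and z of pin_tip in the frame of fork_slot below -0.0515 m and horizontal distance between pin_tip and fork_slot below 0.02 m and angle between pin_grip's own z axis and vertical below 0.08 rad and linear speed of pin below 0.02 m/s); the robot touches nothing.
It fails at once if the pin is forced or dropped: more than 40 N between the pin and the hitch display (contact force between pin and hitch above 40 N).
It fails at once if a bystander is moved more than 30 mm (distance of any of jar, tape, carton, driver from where it was at the start of the episode above 0.03 m).
It also fails if it takes over 72 s, if anything falls off the work surface, if the arm or the gripper's body presses on something with over 40 N, if the wrist force passes 120 N, or if a joint passes its speed limit or range.

## Working session

There is one attempt and no reset: what is moved stays moved. The work goes in short steps, Python scripts to look and compute and a tool call to move; the robot and the scene stay as the last step left them, time stands still between calls to the robot, and variables do not carry over. Pictures are saved under pics/ and viewed, and the job is handed in when it is done.

Besides the shell and the picture viewer there is one more tool, called as name([rows], argument=value, ...), one row to a line, values as JSON. arm_command: Moves the arm, as the interface text tells. Its arguments: {"type":"object","properties":{"increments":{"type":"array"}},"required":["increments"]}

```bash
ls; mkdir -p pics
python3 - <<'E'
from bench import ctrl
import cv2
for n in("scene","top"):
    im=ctrl.get_image(n); cv2.imwrite(f"pics/{n}0.png",cv2.cvtColor(im,cv2.COLOR_RGB2BGR))
    m=ctrl.camera_model(n); print(n,m)
    for t in ("hitch","fork_slot","pivot","handle","pin_grip","pin_tip","stand","jar","tape","carton","driver"):
        print(t,[( [round(a,4) for a in d["at"]],round(d["conf"],2)) for d in ctrl.spot_point(n,t)])
print(ctrl.get_state())
E
```

```text
pics
scene {'fov_y': 54.16879709069729, 'cx': 253.94369683936156, 'cy': 190.5882267424856, 'world_to_cam': array([[-0.56183174,  0.82721922,  0.00731065,  0.34457869],
       [-0.43711183, -0.30435782,  0.84634483,  0.18594564],
       [ 0.70233777,  0.47230782,  0.53258519, -1.30300706],
       [ 0.        ,  0.        ,  0.        ,  1.        ]])}
hitch [([0.5428, 0.5607], 0.72)]
fork_slot [([0.618, 0.5081], 0.85)]
pivot [([0.4729, 0.4818], 0.8)]
handle [([0.5367, 0.4354], 0.85)]
pin_grip [([0.8344, 0.6036], 0.9), ([0.7834, 0.5318], 0.81), ([0.7443, 0.6089], 0.67)]
pin_tip [([0.8025, 0.7167], 0.84), ([0.735, 0.6701], 0.67), ([0.7756, 0.6208], 0.55)]
stand [([0.7707, 0.6263], 0.65)]
jar [([0.3779, 0.4297], 0.9)]
tape [([0.2357, 0.5536], 0.59), ([0.7818, 0.5378], 0.18)]
carton [([0.6764, 0.8568], 0.69), ([0.2992, 0.4792], 0.58)]
driver [([0.3027, 0.4802], 0.69), ([0.7779, 0.6302], 0.63)]
top {'fov_y': 56.05209366837442, 'cx': 257.0380927458987, 'cy': 189.5865640736444, 'world_to_cam': array([[-0.02100133, -0.99963715, -0.01686761,  0.03439237],
       [ 0.99747872, -0.02209393,  0.0
[... 699 characters left out ...]
7457, 0.4745], 0.72)]
{'t': 1.2, 'joint_pos': array([-8.54386687e-01,  2.55123035e-01,  1.08202350e-01, -2.95566525e-06,
       -1.42389589e+00, -2.84590334e-01]), 'joint_velocities': array([ 1.18669454e-05,  1.82992015e-04, -6.50248179e-05,  7.36948662e-04,
        9.44069364e-04,  3.64089703e-04]), 'effort': array([ 5.20920446e-05, -3.86406112e+01,  2.38067973e+01,  5.36777928e+00,
       -6.35095548e-04,  1.32366591e-05]), 'tcp_pos': array([ 0.23020626, -0.49950134,  0.20257147]), 'orientation': array([-1.51973166,  0.97300743,  1.51976525]), 'force': array([-0.85560337, -0.33883957, -0.5811011 ]), 'torque': array([-0.02939435, -0.0571596 , -0.00161235]), 'finger_gap': 0.9988165690424039}
```

View pics/scene0.png

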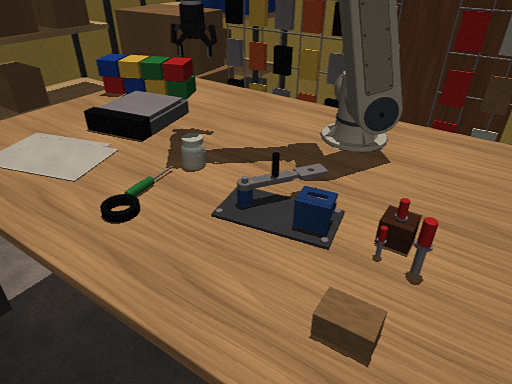

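View pics/top0.png

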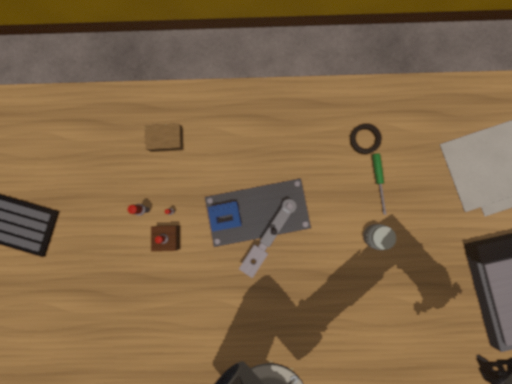

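The scene view shows the hitch with the drawbar swung out, its handle at about (276,163). The middle pin is in the stand at about (404,208), with loose small and large pins beside it at (383,235) and (428,233). The top view shows the fork at about (225,215), the pivot at (288,206), the stand at (165,238) and the lug near (253,262). Next I'll measure.

```bash
cat > h.py <<'E'
from bench import ctrl
import numpy as np, cv2
def ray(n,px):
    m=ctrl.camera_model(n); f=192/np.tan(np.radians(m["fov_y"]/2)); W=m["world_to_cam"]
    d=np.array([(px[0]-m["cx"])/f,-(px[1]-m["cy"])/f,-1]); R=W[:3,:3]
    o=-R.T@W[:3,3]; return o,R.T@d
def atz(n,px,z):
    o,d=ray(n,px); return o+d*(z-o[2])/d[2]
def tri(p1,p2):
    o,d=ray("scene",p1);q,e=ray("top",p2)
    A=np.stack([d,-e],1); s=np.linalg.lstsq(A,q-o,rcond=None)[0]
    a,b=o+d*s[0],q+e*s[1]; return (a+b)/2,np.linalg.norm(a-b)
def proj(n,p):
    m=ctrl.camera_model(n); f=192/np.tan(np.radians(m["fov_y"]/2)); W=m["world_to_cam"]
    c=W[:3,:3]@np.asarray(p)+W[:3,3]; return np.array([m["cx"]+f*c[0]/-c[2], m["cy"]-f*c[1]/-c[2]])
E
python3 - <<'E'
from h import *
S=np.array([512,384])
np.set_printoptions(precision=4,suppress=True)
for nm,s,t,z in [("fork",(.618,.5081),(.441,.5641),.081),("pivot",(.4729,.4818),(.5697,.5349),.063),("handle",(.5367,.4354),(.5328,.6073),.105),("pin",(.7834,.5318),(.3137,.6279),.085),("stand",(.7707,.6263),(.3303,.6143),0),("hitch",(.5428,.5607),(.5025,.5536),0),("jar",(.3779,.4297),(.7367,.6117),0)]:
    print(nm,tri(S*s,S*t),atz("scene",S*s,z),atz("top",S*t,z))
for n,box in (("scene",(200,140,450,290)),("top",(120,165,320,285))):
    im=cv2.cvtColor(cv2.imread(f"pics/{n}0.png"),cv2.COLOR_BGR2RGB)
    x0,y0,x1,y1=box; c=im[y0:y1,x0:x1]; k=min(800/(x1-x0),600/(y1-y0)); print(n,k)
    cv2.imwrite(f"pics/{n}0c.png",cv2.cvtColor(cv2.resize(c,None,fx=k,fy=k,interpolation=cv2.INTER_CUBIC),cv2.COLOR_RGB2BGR))
E
```

```text
fork (array([0.5287, 0.1084, 0.0804]), np.float64(0.00303250810769365)) [0.5286 0.1101 0.081 ] [0.5294 0.107  0.081 ]
pivot (array([ 0.5564, -0.0745,  0.057 ]), np.float64(0.0007307583196890831)) [ 0.5642 -0.0684  0.063 ] [ 0.5564 -0.0744  0.063 ]
handle (array([ 0.4841, -0.0224,  0.0903]), np.float64(0.006662320046328641)) [ 0.5092 -0.0116  0.105 ] [ 0.4832 -0.0192  0.105 ]
pin (array([0.4681, 0.2805, 0.0891]), np.float64(0.005431038488698255)) [0.4635 0.2772 0.085 ] [0.4669 0.2843 0.085 ]
stand (array([ 0.4755,  0.2846, -0.0031]), np.float64(0.0008743601530355439)) [0.4794 0.2856 0.    ] [0.4759 0.2834 0.    ]
hitch (array([ 0.5393,  0.0216, -0.0047]), np.float64(0.0018455481280949947)) [0.5455 0.0241 0.    ] [0.5389 0.0224 0.    ]
jar (array([ 0.4645, -0.3251, -0.0049]), np.float64(0.005803550667483725)) [ 0.4702 -0.3155  0.    ] [ 0.4666 -0.3259  0.    ]
scene 3.2
top 4.0
```

View pics/scene0c.png

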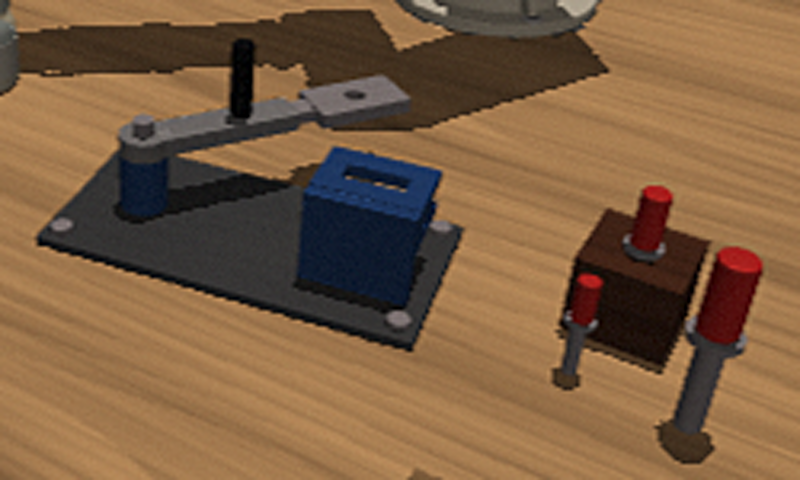

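View pics/top0c.png

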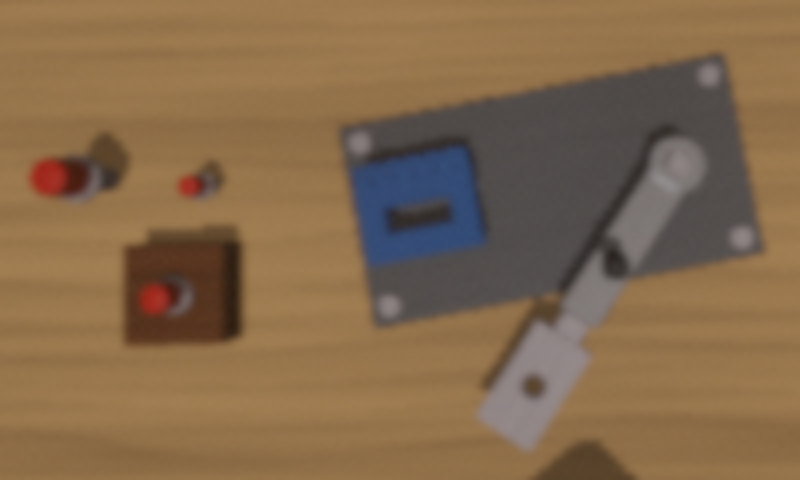

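```bash
cat > fit.py <<'E'
from h import *
from scipy.optimize import least_squares
np.set_printoptions(precision=4,suppress=True)
T=lambda p:np.array(p)/4+[120,165]
S=lambda p:np.array(p)/3.2+[200,140]
obs=[]
for c,t,s in zip([(.075,.145),(.075,-.145),(-.075,-.145),(-.075,.145)],[(342,127),(722,55),(763,252),(378,327)],[(412,350),(40,242),(115,152),(462,232)]):
    obs+=[("top",(*c,.008),T(t)),("scene",(*c,.008),S(s))]
obs+=[("top",(0,.09,.081),T((420,215))),("scene",(0,.09,.081),S((377,177)))]
def w(x,p):
    c,s=np.cos(x[2]),np.sin(x[2]); return np.array([x[0]+c*p[0]-s*p[1],x[1]+s*p[0]+c*p[1],p[2]])
def bar(x,r,z):
    return w(x,(-r*np.sin(x[3]),-.09+r*np.cos(x[3]),z))
def res(x,cams=("top","scene")):
    r=[proj(n,w(x,p))-q for n,p,q in obs if n in cams]
    if "top" in cams: r.append(proj("top",bar(x,x[4],.069))-T((533,385)))
    if "scene" in cams: r.append(proj("scene",bar(x,x[4],.069))-S((355,94)))
    return np.concatenate(r)
if __name__=="__main__":
  for cams in (("top",),("scene",),("top","scene")):
    f=least_squares(res,[.54,.02,.1,.5,.18],args=(cams,),loss="soft_l1")
    x=f.x; print(cams,x,np.abs(f.fun).max(),"slot",w(x,(0,.09,.081)),"piv",w(x,(0,-.09,.063)),"handle",bar(x,.08,.105))
    print(f.fun.reshape(-1,2).round(1).tolist())
  # pin: grip top centre z=60+4+42=.106 ; collar top z .064
  print("grip top scene",atz("scene",S((657,193)),.106),"collar", atz("scene",S((644,247)),.064))
  print("grip top top",atz("top",T((153,298)),.106),"collar", atz("top",T((177,296)),.064))
  print("stand corners top z.06",[atz("top",T(p),.06)[:2] for p in((125,245),(225,241),(227,342),(125,345))])
  print("stand corners scene z.06",[atz("scene",S(p),.06)[:2] for p in((605,210),(709,241),(691,288),(577,252))])
  for nm,t in(("big",(50,177)),("small",(190,186))):print(nm,atz("top",T(t),.1))
  print("bigbase",atz("scene",S((684,440)),0),"smallbase",atz("scene",S((566,378)),0))
E
python3 fit.py
```

```text
('top',) [0.5392 0.0207 0.1696 0.7935 0.1804] 0.9866014246178167 slot [0.524  0.1094 0.081 ] piv [ 0.5544 -0.068   0.063 ] handle [ 0.4887 -0.0223  0.105 ]
[[-1.0, -0.0], [0.9, -0.8], [0.9, 0.4], [-0.7, 0.5], [-0.1, -0.1], [0.0, 0.0]]
('scene',) [0.5503 0.0259 0.1839 0.8238 0.1866] 3.251362557747683 slot [0.5338 0.1144 0.081 ] piv [ 0.5667 -0.0626  0.063 ] handle [ 0.4991 -0.0199  0.105 ]
[[0.8, -0.1], [-3.3, 0.4], [0.9, -1.6], [0.3, -0.8], [-0.7, 1.4], [0.0, 0.0]]
('top', 'scene') [0.5415 0.0222 0.1754 0.7994 0.1819] 3.547881703007107 slot [0.5257 0.1108 0.081 ] piv [ 0.5572 -0.0664  0.063 ] handle [ 0.4909 -0.0215  0.105 ]
[[-1.6, -0.5], [0.5, -2.8], [0.2, -1.8], [-2.0, -2.3], [0.5, -0.7], [2.2, -3.5], [-1.0, -0.0], [0.4, -2.7], [-0.6, -0.8], [-0.5, -0.7], [-0.2, -0.1], [-0.1, -0.5]]
grip top scene [0.4779 0.2854 0.106 ] collar [0.4791 0.2864 0.064 ]
grip top top [0.4728 0.2846 0.106 ] collar [0.4711 0.2802 0.064 ]
stand corners top z.06 [array([0.5068, 0.3175]), array([0.5082, 0.2476]), array([0.4385, 0.2466]), array([0.4378, 0.3176])]
stand corners scene z.06 [array([0.4442, 0.2504]), array([0.441 , 0.3198]), array([0.5008, 0.323 ]), array([0.5043, 0.2504])]
big [0.5544 0.3556 0.1   ]
small [0.5464 0.2613 0.1   ]
bigbase [0.5714 0.3503 0.    ] smallbase [0.5579 0.2722 0.    ]
```

```bash
cat > fit2.py <<'E'
from fit import *
obs2=[]
st=[(.035,.035),(.035,-.035),(-.035,-.035),(-.035,.035)]
for c,t,s in zip(st,[(125,245),(225,241),(227,342),(125,345)],[(691,288),(577,252),(605,210),(709,241)]):
    obs2+=[("top",(*c,.06),T(t)),("scene",(*c,.06),S(s))]
obs2+=[("top",(0,0,.106),T((153,298))),("scene",(0,0,.106),S((657,193))),("top",(0,0,.064),T((177,296))),("scene",(0,0,.064),S((644,247)))]
def dist(n,p,x):
    m=ctrl.camera_model(n); f=192/np.tan(np.radians(m["fov_y"]/2)); c=np.array([m["cx"],m["cy"]])
    u=(proj(n,p)-c)/f; k=x[8] if n=="top" else x[9]
    d=np.array(x[10:12] if n=="top" else x[12:14])
    return c+f*u*(1+k*(u@u))+d
def res2(x):
    r=[dist(n,w(x,p),x)-q for n,p,q in obs]
    r.append(dist("top",bar(x,x[4],.069),x)-T((533,385)))
    r.append(dist("scene",bar(x,x[4],.069),x)-S((355,94)))
    r+=[dist(n,w(x[5:8],p),x)-q for n,p,q in obs2]
    return np.concatenate(r+[np.array(x[8:10])/.1, np.array(x[10:14])/1.5])
if __name__=="__main__":
    f=least_squares(res2,[.54,.02,.17,.8,.18,.475,.283,0]+[0]*6,loss="soft_l1"); x=f.x
    print(x); print(f.fun[:-6].reshape(-1,2).round(1).tolist())
    print("slot",w(x,(0,.09,.081)),"piv",w(x,(0,-.09,.063)),"handle",bar(x,.08,.105))
E
python3 fit2.py
```

```text
Traceback (most recent call last):
  File "fit2.py", line 19, in <module>
    f=least_squares(res2,[.54,.02,.17,.8,.18,.475,.283,0]+[0]*6,loss="soft_l1"); x=f.x
  File "fit2.py", line 16, in res2
    r+=[dist(n,w(x[5:8],p),x)-q for n,p,q in obs2]
        ~~~~^^^^^^^^^^^^^^^^^
  File "fit2.py", line 8, in dist
    m=ctrl.camera_model(n); f=192/np.tan(np.radians(m["fov_y"]/2)); c=np.array([m["cx"],m["cy"]])
ValueError: time passes only in moves, steps and waits
```

```bash
sed -i 's/ctrl.camera_model(n)/CM(n)/' h.py fit2.py; sed -i '2a import functools\n@functools.cache\ndef CM(n): return ctrl.camera_model(n)' h.py
python3 fit2.py
```

```text
[ 0.5414  0.0228  0.1752  0.8023  0.1822  0.4723  0.2849  0.029  -0.0537
  0.0065  0.5145  0.3317 -0.2022  1.3234]
[[-1.2, -0.2], [0.5, -1.3], [0.5, -1.5], [-2.1, -0.9], [0.7, -0.4], [2.1, -2.2], [-0.6, 0.2], [0.5, -1.3], [-0.2, -0.5], [-0.5, 0.7], [0.2, 0.3], [-0.0, 0.8], [-0.1, 0.4], [-1.7, 2.4], [-0.4, 0.2], [-0.4, 2.4], [0.0, 0.2], [0.1, -0.1], [0.7, 0.5], [0.2, 0.2], [0.9, 0.3], [0.5, 0.0], [-0.8, -0.3], [0.2, -0.4]]
slot [0.5257 0.1114 0.081 ] piv [ 0.5571 -0.0659  0.063 ] handle [ 0.4908 -0.0211  0.105 ]
```

```bash
cat > plan.py <<'E'
from h import *
from scipy.spatial.transform import Rotation as Rn
np.set_printoptions(precision=3,suppress=True)
def plan(xyz,jaw=None):
    """jaw: world angle (rad) of tool z horizontally (mod pi); levels tool too"""
    s=ctrl.get_state(); R=Rn.from_rotvec(s["orientation"]).as_matrix(); p=s["tcp_pos"]
    print("t",round(s["t"],2),"tcp",p,"gap",round(s["finger_gap"],3),"F",s["force"],"toolx",R[:,0],"jawang",np.arctan2(R[1,2],R[0,2]).round(4),"j6",s["joint_pos"][5].round(3))
    Rt=R
    if jaw is not None:
        best=None
        for k in(0,np.pi):
            z=np.array([np.cos(jaw+k),np.sin(jaw+k),0]); x=np.array([0,0,-1.]); C=np.stack([x,np.cross(z,x),z],1)
            a=Rn.from_matrix(R.T@C).as_rotvec()
            if best is None or np.linalg.norm(a)<np.linalg.norm(best[0]): best=(a,C)
            print(" twist units(6deg) option",np.degrees(a)/6)
        Rt=best[1]
    d=np.array(xyz)-p
    print(" offset units in current axes",R.T@d/.03," in target axes",Rt.T@d/.03)
E
python3 - <<'E'
from plan import *
# mid drawbar direction angle 0.4 from hitch axis; tangent
yaw=.173; t=yaw+0.4   # tangential direction (closing) = hitch +x rotated by theta
print(t); plan([.489,-.022,.2],t)
E
```

```text
0.573
t 1.2 tcp [ 0.23  -0.5    0.203] gap 0.999 F [-0.856 -0.339 -0.581] toolx [-0.  0. -1.] jawang 2.0026 j6 -0.285
 twist units(6deg) option [13.652  0.    -0.   ]
 twist units(6deg) option [-16.348   0.      0.   ]
 offset units in current axes [  0.086 -14.496  10.845]  in target axes [ 0.086  8.698 15.878]
```

arm_command([
  {"offset":[0,-0.96,0.72],"twist":[0,0,0],"fingers":100},
  {"offset":[0,-0.96,0.72],"twist":[0,0,0],"fingers":100},
  {"offset":[0,-0.96,0.72],"twist":[0,0,0],"fingers":100},
  {"offset":[0,-0.96,0.72],"twist":[0,0,0],"fingers":100},
  {"offset":[0,-0.96,0.72],"twist":[0,0,0],"fingers":100},
  {"offset":[0,-0.96,0.72],"twist":[0,0,0],"fingers":100},
  {"offset":[0,-0.96,0.72],"twist":[0,0,0],"fingers":100},
  {"offset":[0,-0.96,0.72],"twist":[0,0,0],"fingers":100},
  {"offset":[0,-0.96,0.72],"twist":[0,0,0],"fingers":100},
  {"offset":[0,-0.96,0.72],"twist":[0,0,0],"fingers":100},
])

```text
t: 2.2
tcp_pos: [0.4018, -0.1814, 0.2028]
orientation: [-1.52, 0.973, 1.519]
force: [0.3, -0.4, -0.5]
finger_gap: 1.0
```

arm_command([
  {"offset":[0,-0.96,0.72],"twist":[0,0,0],"fingers":60},
  {"offset":[0,-0.96,0.72],"twist":[0,0,0],"fingers":60},
  {"offset":[0,-0.96,0.72],"twist":[0,0,0],"fingers":60},
  {"offset":[0,-0.96,0.72],"twist":[0,0,0],"fingers":60},
  {"offset":[0,0,0],"twist":[-1,0,0],"fingers":60},
  {"offset":[0,0,0],"twist":[-1,0,0],"fingers":60},
  {"offset":[0,0,0],"twist":[-1,0,0],"fingers":60},
  {"offset":[0,0,0],"twist":[-1,0,0],"fingers":60},
  {"offset":[0,0,0],"twist":[-1,0,0],"fingers":60},
  {"offset":[0,0,0],"twist":[-1,0,0],"fingers":60},
])

```text
t: 3.2
tcp_pos: [0.4698, -0.0561, 0.2026]
orientation: [-1.938, 0.501, 1.937]
force: [-0.2, -0.3, -0.5]
finger_gap: 0.599
```

arm_command([
  {"offset":[0,0,0],"twist":[-1,0,0],"fingers":60},
  {"offset":[0,0,0],"twist":[-1,0,0],"fingers":60},
  {"offset":[0,0,0],"twist":[-1,0,0],"fingers":60},
  {"offset":[0,0,0],"twist":[-1,0,0],"fingers":60},
  {"offset":[0,0,0],"twist":[-1,0,0],"fingers":60},
  {"offset":[0,0,0],"twist":[-1,0,0],"fingers":60},
  {"offset":[0,0,0],"twist":[-1,0,0],"fingers":60},
  {"offset":[0,0,0],"twist":[-1,0,0],"fingers":60},
  {"offset":[0,0,0],"twist":[-1,0,0],"fingers":60},
  {"offset":[0,0,0],"twist":[-1,0,0],"fingers":60},
])

```text
t: 4.2
tcp_pos: [0.4699, -0.0561, 0.2027]
orientation: [1.916, 0.531, -1.916]
force: [-0.0, 0.6, 0.2]
finger_gap: 0.6
```

Run:
```python
from plan import *
plan([.489,-.022,.2],.573)
for n in("scene","top"):
    im=ctrl.get_image(n); cv2.imwrite(f"pics/{n}1.png",cv2.cvtColor(im,cv2.COLOR_RGB2BGR))
    p=ctrl.get_state()["tcp_pos"]; print(n,proj(n,p))
c=np.hstack([cv2.resize(cv2.imread("pics/scene1.png")[60:260,180:380],(400,400),interpolation=2),cv2.resize(cv2.imread("pics/top1.png")[150:350,170:370],(400,400),interpolation=2)]); cv2.imwrite("pics/c1.png",c)
```

```text
t 4.2 tcp [ 0.47  -0.056  0.203] gap 0.6 F [-0.041  0.62   0.203] toolx [ 0.  0. -1.] jawang -2.6008 j6 0.327
 twist units(6deg) option [29.693 -0.001  0.003]
 twist units(6deg) option [-0.307 -0.002 -0.001]
 offset units in current axes [ 0.089 -0.647 -1.133]  in target axes [ 0.089 -0.61  -1.153]
scene [268.971 119.358]
top [289.642 240.752]
```

View pics/c1.png

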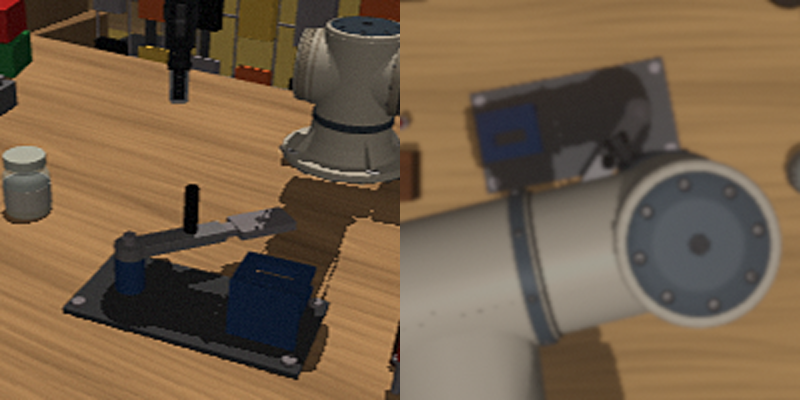

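arm_command([
  {"offset":[0.6,-0.3,-0.6],"twist":[-0.3,0,0],"fingers":60},
  {"offset":[0.7,-0.3,-0.55],"twist":[0,0,0],"fingers":60},
  {"offset":[0,0,0],"twist":[0,0,0],"fingers":60},
])

```text
t: 4.6
tcp_pos: [0.4886, -0.0215, 0.1606]
orientation: [1.896, 0.554, -1.906]
force: [-0.4, -1.1, -0.4]
finger_gap: 0.597
```

Run:
```python
from plan import *
plan([.489,-.022,.09],.573)
for n in("scene",):
    im=ctrl.get_image(n); cv2.imwrite(f"pics/{n}2.png",cv2.cvtColor(im,cv2.COLOR_RGB2BGR))
    p=ctrl.get_state()["tcp_pos"]; print(n,proj(n,p),(proj(n,p)-[210,80])*6)
cv2.imwrite("pics/c2.png",cv2.resize(cv2.imread("pics/scene2.png")[80:180,210:340],(780,600),interpolation=2))
```

```text
t 4.6 tcp [ 0.489 -0.022  0.161] gap 0.597 F [-0.391 -1.114 -0.353] toolx [-0.005 -0.    -1.   ] jawang -2.5755 j6 0.29
 twist units(6deg) option [29.934  0.043 -0.067]
 twist units(6deg) option [-0.066  0.043  0.027]
 offset units in current axes [ 2.354  0.028 -0.014]  in target axes [ 2.354  0.021 -0.003]
scene [276.239 141.148] [397.435 366.887]
```

View pics/c2.png

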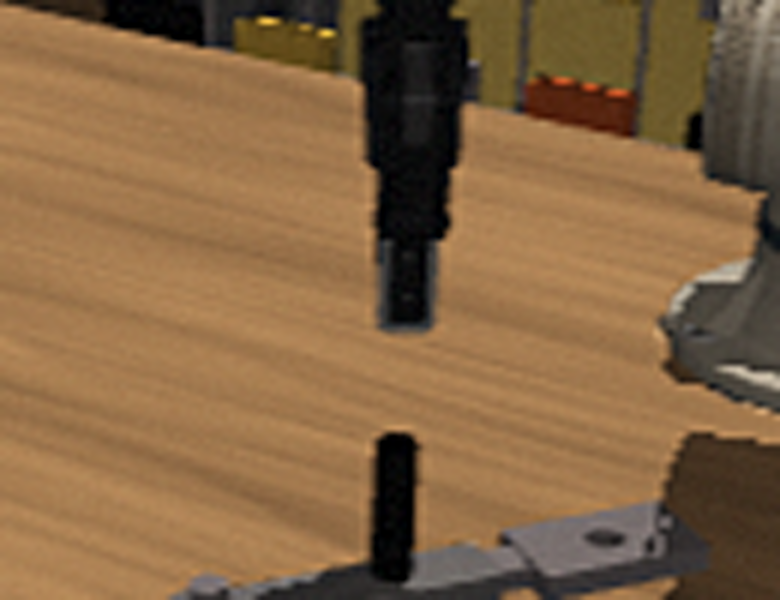

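arm_command([
  {"offset":[0.5,0.13,0],"twist":[0,0,0],"fingers":60},
  {"offset":[0.5,0,0],"twist":[0,0,0],"fingers":60},
  {"offset":[0.5,0,0],"twist":[0,0,0],"fingers":60},
  {"offset":[0.4,0,0],"twist":[0,0,0],"fingers":60},
  {"offset":[0.4,0,0],"twist":[0,0,0],"fingers":60},
  {"offset":[0,0,0],"twist":[0,0,0],"fingers":60},
])

```text
t: 5.25
tcp_pos: [0.4911, -0.0266, 0.0942]
orientation: [1.899, 0.553, -1.902]
force: [-1.1, -0.0, -0.3]
finger_gap: 0.6
```

Run:
```python
from plan import *
plan([.542,.012,.09],.173)
for n in("scene",):
    im=ctrl.get_image(n); cv2.imwrite(f"pics/{n}3.png",cv2.cvtColor(im,cv2.COLOR_RGB2BGR))
cv2.imwrite("pics/c3.png",cv2.resize(cv2.imread("pics/scene3.png")[100:200,210:340],(780,600),interpolation=2))
```

```text
t 5.25 tcp [ 0.491 -0.027  0.094] gap 0.6 F [-1.12  -0.001 -0.259] toolx [-0.002 -0.    -1.   ] jawang -2.5756 j6 0.301
 twist units(6deg) option [-26.247  -0.003   0.021]
 twist units(6deg) option [3.753 0.015 0.002]
 offset units in current axes [ 0.136 -0.176 -2.122]  in target axes [ 0.139 -0.975 -1.893]
```

View pics/c3.png

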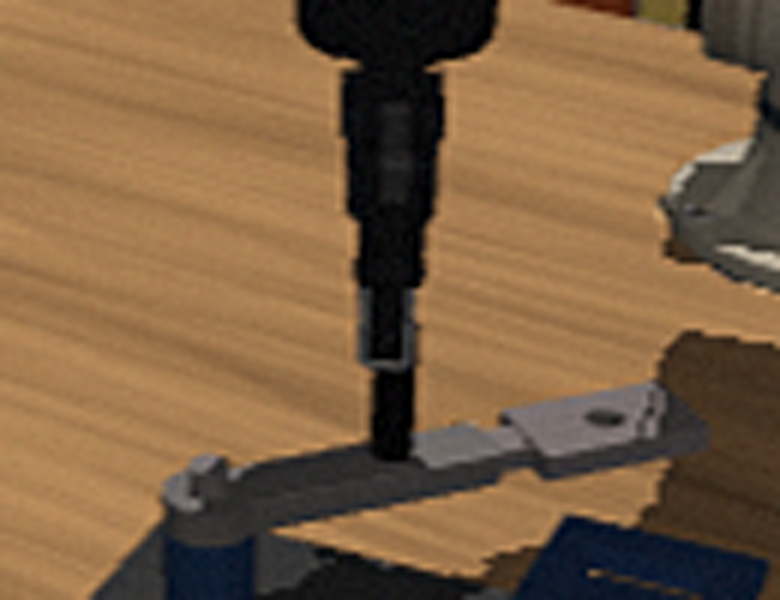

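Run:
```python
from plan import *
s=ctrl.get_state(); p=s["tcp_pos"].copy(); a=-2.5756
piv=np.array([.557,-.067]); 
for i in range(1,10):
    th=.8-.1*i; b=.173+th
    q=piv+.08*np.array([-np.sin(b),np.cos(b)])
    z=np.array([np.cos(a),np.sin(a)]); y=np.array([-z[1],z[0]]); y=-np.array([z[1]*-1*-1,0]) if 0 else np.array([-z[1],z[0]])
    # y=z x (0,0,-1) = (-zy, zx)
    d=q-p[:2]; print(i,th,(d@y/.03).round(2),(d@z/.03).round(2),q)
    p[:2]=q; 
    if i<=8:a-=np.radians(6*.47)
```

```text
1 0.7000000000000001 -0.24 -0.31 [ 0.496 -0.016]
2 0.6000000000000001 -0.08 -0.25 [ 0.501 -0.01 ]
3 0.5 -0.07 -0.26 [ 0.507 -0.004]
4 0.4 -0.05 -0.26 [0.514 0.   ]
5 0.30000000000000004 -0.04 -0.26 [0.521 0.004]
6 0.19999999999999996 -0.03 -0.27 [0.528 0.007]
7 0.09999999999999998 -0.01 -0.27 [0.535 0.01 ]
8 0.0 -0.0 -0.27 [0.543 0.012]
9 -0.09999999999999998 0.01 -0.27 [0.551 0.013]
```

arm_command([
  {"offset":[0,-0.12,0],"twist":[0,0,0],"fingers":30},
  {"offset":[0,0,0],"twist":[0,0,0],"fingers":30},
  {"offset":[0,0,0],"twist":[0,0,0],"fingers":30},
  {"offset":[0,-0.1,-0.31],"twist":[0.47,0,0],"fingers":30},
  {"offset":[0,-0.08,-0.25],"twist":[0.47,0,0],"fingers":30},
  {"offset":[0,-0.07,-0.26],"twist":[0.47,0,0],"fingers":30},
  {"offset":[0,-0.05,-0.26],"twist":[0.47,0,0],"fingers":30},
  {"offset":[0,-0.04,-0.26],"twist":[0.47,0,0],"fingers":30},
  {"offset":[0,-0.03,-0.26],"twist":[0.47,0,0],"fingers":30},
  {"offset":[0,0,0],"twist":[0,0,0],"fingers":30},
])

```text
t: 6.3
tcp_pos: [0.5272, 0.0079, 0.0941]
orientation: [2.074, 0.284, -2.079]
force: [-2.2, 0.8, 0.2]
finger_gap: 0.301
```

Run:
```python
from plan import *
plan([.542,.012,.09],.173)
im=ctrl.get_image("scene"); cv2.imwrite("pics/scene4.png",cv2.cvtColor(im,cv2.COLOR_RGB2BGR))
cv2.imwrite("pics/c4.png",cv2.resize(cv2.imread("pics/scene4.png")[120:250,210:370],(738,600),interpolation=2))
```

```text
t 6.3 tcp [0.527 0.008 0.094] gap 0.301 F [-2.232  0.794  0.189] toolx [-0.002  0.    -1.   ] jawang -2.8697 j6 -0.039
 twist units(6deg) option [-29.055  -0.009   0.034]
 twist units(6deg) option [0.945 0.023 0.006]
 offset units in current axes [ 0.135  0.002 -0.513]  in target axes [ 0.136 -0.049 -0.511]
```

View pics/c4.png

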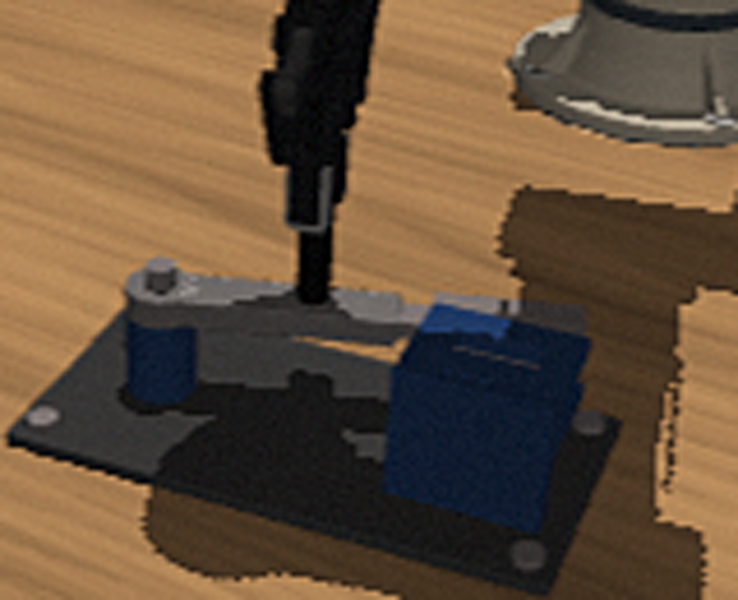

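arm_command([
  {"offset":[0,-0.02,-0.25],"twist":[0.47,0,0],"fingers":30},
  {"offset":[0,0,-0.2],"twist":[0.47,0,0],"fingers":30},
  {"offset":[0,0,-0.07],"twist":[0,0,0],"fingers":30},
  {"offset":[0,0,0],"twist":[0,0,0],"fingers":30},
])

```text
t: 6.75
tcp_pos: [0.5419, 0.012, 0.0941]
orientation: [2.128, 0.188, -2.132]
force: [-4.2, 1.7, -1.6]
finger_gap: 0.298
```

arm_command([
  {"offset":[0,0,-0.07],"twist":[0,0,0],"fingers":30},
  {"offset":[0,0,0],"twist":[0,0,0],"fingers":30},
])

```text
t: 6.95
tcp_pos: [0.5439, 0.0123, 0.0941]
orientation: [2.128, 0.188, -2.132]
force: [-5.1, 2.0, -0.6]
finger_gap: 0.297
```

arm_command([
  {"offset":[0,0,-0.07],"twist":[0,0,0],"fingers":30},
  {"offset":[0,0,0],"twist":[0,0,0],"fingers":30},
])

```text
t: 7.15
tcp_pos: [0.5461, 0.0127, 0.0941]
orientation: [2.128, 0.187, -2.132]
force: [-5.3, 1.5, -1.1]
finger_gap: 0.301
```

Still moving at about 5 N, so the drawbar isn't at the stop yet. I'll keep going in small steps.

arm_command([
  {"offset":[0,0,-0.05],"twist":[0,0,0],"fingers":30},
  {"offset":[0,0,0],"twist":[0,0,0],"fingers":30},
])

```text
t: 7.35
tcp_pos: [0.547, 0.013, 0.0941]
orientation: [2.127, 0.187, -2.133]
force: [-5.1, 1.6, -0.5]
finger_gap: 0.299
```

arm_command([
  {"offset":[0,0,-0.05],"twist":[0,0,0],"fingers":30},
  {"offset":[0,0,0],"twist":[0,0,0],"fingers":30},
])

```text
t: 7.55
tcp_pos: [0.547, 0.013, 0.094]
orientation: [2.124, 0.187, -2.136]
force: [-11.3, 2.8, 2.8]
finger_gap: 0.298
```

arm_command([
  {"offset":[0,0,0],"twist":[0,0,0],"fingers":30},
  {"offset":[0,0,0.14],"twist":[0,0,0],"fingers":34},
  {"offset":[-0.9,0,0],"twist":[0,0,0],"fingers":34},
  {"offset":[-1,0,0],"twist":[0,0,0],"fingers":40},
  {"offset":[-1,0,0],"twist":[0,0,0],"fingers":100},
  {"offset":[-0.6,0,0],"twist":[0,0,0],"fingers":100},
])

```text
t: 8.15
tcp_pos: [0.5481, 0.012, 0.2034]
orientation: [2.138, 0.186, -2.122]
force: [-0.2, -0.3, 0.6]
finger_gap: 0.726
```

Run:
```python
from plan import *
plan([.473,.284,.18],0)
plan([.473,.284,.18],np.pi/2)
```

```text
t 8.15 tcp [0.548 0.012 0.203] gap 0.726 F [-0.211 -0.265  0.636] toolx [ 0.008 -0.    -1.   ] jawang -2.9667 j6 -0.135
 twist units(6deg) option [-28.33    0.01   -0.108]
 twist units(6deg) option [ 1.67  -0.073 -0.007]
 offset units in current axes [ 0.76  -9.367  0.894]  in target axes [ 0.78  -9.068  2.504]
t 8.15 tcp [0.548 0.012 0.203] gap 0.726 F [-0.211 -0.265  0.636] toolx [ 0.008 -0.    -1.   ] jawang -2.9667 j6 -0.135
 twist units(6deg) option [16.67  -0.064  0.053]
 twist units(6deg) option [-13.33   -0.05   -0.061]
 offset units in current axes [ 0.76  -9.367  0.894]  in target axes [ 0.78  -2.504 -9.068]
```

arm_command([
  {"offset":[0,-0.94,0.09],"twist":[0,0,0],"fingers":100},
  {"offset":[0,-0.94,0.09],"twist":[0,0,0],"fingers":100},
  {"offset":[0,-0.94,0.09],"twist":[0,0,0],"fingers":100},
  {"offset":[0,-0.94,0.09],"twist":[0,0,0],"fingers":100},
  {"offset":[0,-0.94,0.09],"twist":[0,0,0],"fingers":100},
  {"offset":[0,-0.94,0.09],"twist":[0,0,0],"fingers":100},
  {"offset":[0,-0.94,0.09],"twist":[0,0,0],"fingers":100},
  {"offset":[0,-0.94,0.09],"twist":[0,0,0],"fingers":100},
  {"offset":[0,-0.94,0.09],"twist":[0,0,0],"fingers":100},
  {"offset":[0,-0.94,0.09],"twist":[0,0,0],"fingers":100},
])

```text
t: 9.15
tcp_pos: [0.4713, 0.2869, 0.2007]
orientation: [2.135, 0.188, -2.126]
force: [-0.1, 0.0, -0.3]
finger_gap: 1.0
```

arm_command([
  {"offset":[0,0,0],"twist":[0,-0.06,0],"fingers":100},
  {"offset":[0,0,0],"twist":[0,0,0],"fingers":100},
])

```text
t: 9.35
tcp_pos: [0.4712, 0.286, 0.2001]
orientation: [2.125, 0.188, -2.134]
force: [-0.0, -0.9, -0.6]
finger_gap: 0.999
```

Run:
```python
from plan import *
plan([.473,.284,.14],.173)
for n in("scene","top"):
    im=ctrl.get_image(n); cv2.imwrite(f"pics/{n}5.png",cv2.cvtColor(im,cv2.COLOR_RGB2BGR))
    p=ctrl.get_state()["tcp_pos"]; print(n,proj(n,p))
cv2.imwrite("pics/c5.png",cv2.resize(cv2.imread("pics/scene5.png")[110:290,260:460],(667,600),interpolation=2))
cv2.imwrite("pics/t5.png",cv2.resize(cv2.imread("pics/top5.png")[165:285,120:320],(800,480),interpolation=2))
```

```text
t 9.35 tcp [0.471 0.286 0.2  ] gap 0.999 F [-0.012 -0.873 -0.647] toolx [-0.004 -0.    -1.   ] jawang -2.9659 j6 -0.651
 twist units(6deg) option [-29.975  -0.006   0.06 ]
 twist units(6deg) option [0.025 0.038 0.004]
 offset units in current axes [ 2.004  0.075 -0.055]  in target axes [ 2.005  0.074 -0.047]
scene [416.989 158.486]
top [146.686 242.934]
```

View pics/c5.png

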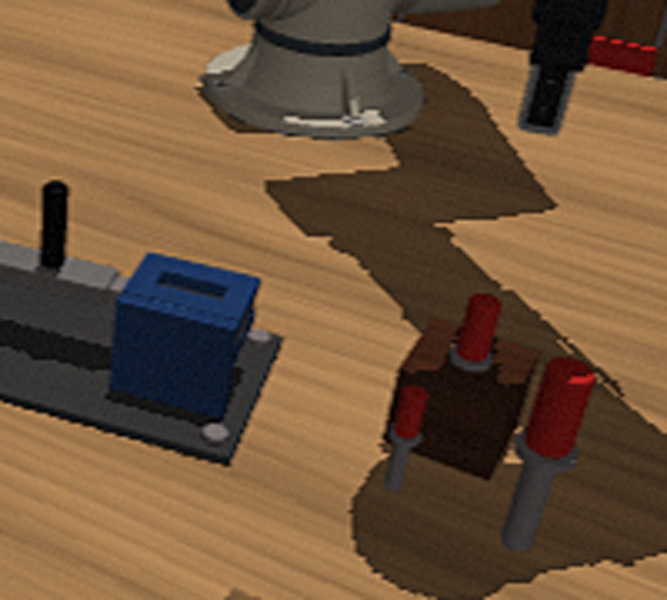

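View pics/t5.png

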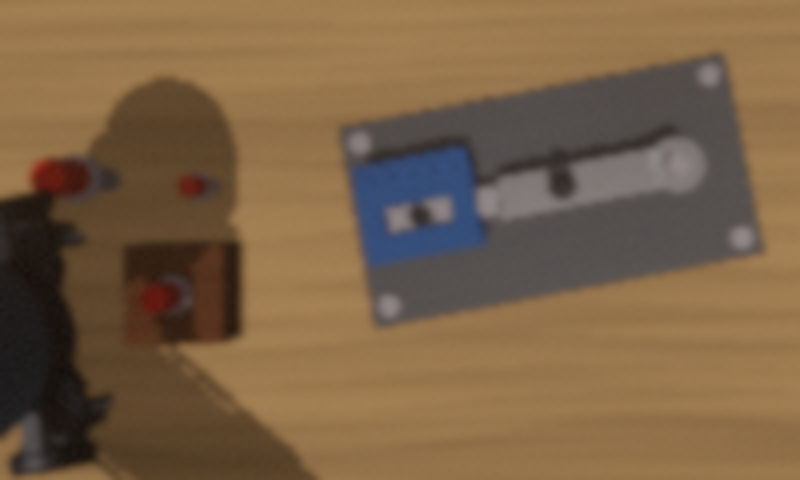

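Run:
```python
from plan import *
p=np.array([.4712,.286,.2001]); j=np.array([.985,.175,0])
for s in(1,-1):
    q=p+j*s*.0425+[0,0,.013]; q2=p+j*s*.055+[0,0,.013]
    for n,o,k in(("scene",[260,110],3.333),("top",[120,165],4)): print(s,n,(proj(n,q)-o)*k,(proj(n,q2)-o)*k)
T=lambda p:np.array(p)/4+[120,165]
a=atz("top",T((420,214.5)),.081); b=atz("top",T((422,213.5)),.069); print(a,b,b-a, (b-a)[:2]@[-.172,.985])
for e in((387,208),(453,197),(390,233),(453,222)): print(atz("top",T(e),.081))
print("handle base",atz("top",T((562,187)),.071))
```

```text
1 scene [524.561 173.056] [522.919 182.813]
1 top [ 85.356 242.388] [ 81.691 221.548]
-1 scene [534.617 113.336] [535.95  105.419]
-1 top [110.479 385.235] [114.203 406.411]
[0.524 0.109 0.081] [0.524 0.109 0.069] [ 0.001 -0.    -0.012] -0.00020938715778181827
[0.529 0.132 0.081]
[0.535 0.087 0.081]
[0.512 0.13  0.081]
[0.518 0.087 0.081]
handle base [0.541 0.012 0.071]
```

Run:
```python
from plan import *
p=np.array([.4712,.286,.2001]); j=np.array([.985,.175,0])
im=cv2.resize(cv2.imread("pics/scene5.png")[60:180,370:470],(500,600),interpolation=2)
for s,c in((1,(0,255,0)),(-1,(0,0,255))):
  for u in(.0425,.057):
    for z in(.013,.032,.086): cv2.circle(im,tuple(((proj("scene",p+j*s*u+[0,0,z])-[370,60])*5).astype(int).tolist()),3,c,-1)
cv2.imwrite("pics/c5b.png",im)
```

```text
(no output)
```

View pics/c5b.png

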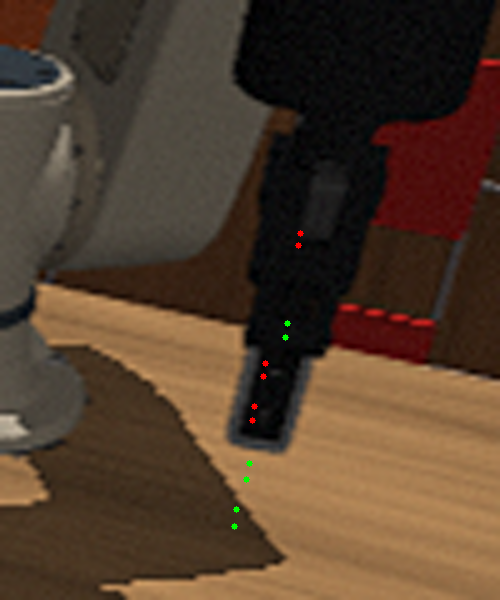

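Run:
```python
from plan import *
for z in(.071,.133):
    q=[.5434,.0124,z]; print(z,(proj("scene",q)-[260,110])*3.333, proj("scene",q), proj("top",q))
# c4: pad bottom px (308,230)/4.615+[210,120]
px=np.array([308,230])/4.615+[210,120]
m=CM("scene"); 
tcp=np.array([.5272,.0079,.0941]); j=np.array([np.cos(-2.87),np.sin(-2.87),0])
for s in(1,-1):
  for g in (.013,.027):
    print(s,g,[ (z,proj("scene",tcp+s*g*j+[0,0,z]).round(1).tolist()) for z in(0,.01,.02,.03)],px)
```

```text
0.071 [ 51.183 261.849] [275.356 188.562] [260.453 210.751]
0.133 [ 54.644 183.845] [276.395 165.159] [260.274 210.536]
1 0.013 [(0, [279.2, 174.0]), (0.01, [279.4, 170.3]), (0.02, [279.5, 166.6]), (0.03, [279.7, 162.8])] [276.739 169.837]
1 0.027 [(0, [280.7, 171.3]), (0.01, [280.9, 167.6]), (0.02, [281.1, 163.9]), (0.03, [281.3, 160.2])] [276.739 169.837]
-1 0.013 [(0, [276.2, 179.3]), (0.01, [276.4, 175.5]), (0.02, [276.5, 171.7]), (0.03, [276.7, 167.9])] [276.739 169.837]
-1 0.027 [(0, [274.5, 182.2]), (0.01, [274.7, 178.4]), (0.02, [274.8, 174.6]), (0.03, [275.0, 170.7])] [276.739 169.837]
```

arm_command([
  {"offset":[0.9,0.07,-0.05],"twist":[0,0.04,0],"fingers":100},
  {"offset":[0.9,0,0],"twist":[0,0,0],"fingers":100},
  {"offset":[0.9,0,0],"twist":[0,0,0],"fingers":100},
  {"offset":[0.7,0,0],"twist":[0,0,0],"fingers":100},
  {"offset":[0.4,0,0],"twist":[0,0,0],"fingers":100},
  {"offset":[0,0,0],"twist":[0,0,0],"fingers":100},
])

```text
t: 10.05
tcp_pos: [0.4716, 0.2823, 0.0844]
orientation: [2.126, 0.183, -2.134]
force: [-0.2, -0.4, -0.1]
finger_gap: 1.003
```

Run:
```python
from plan import *
print(ctrl.grip_depth)
plan([.473,.284,.07],.173)
im=ctrl.get_image("scene"); cv2.imwrite("pics/scene6.png",cv2.cvtColor(im,cv2.COLOR_RGB2BGR))
p=ctrl.get_state()["tcp_pos"]; print((proj("scene",p)-[350,130])*6)
cv2.imwrite("pics/c6.png",cv2.resize(cv2.imread("pics/scene6.png")[130:230,350:480],(780,600),interpolation=2))
```

```text
0.0187
t 10.05 tcp [0.472 0.282 0.084] gap 1.003 F [-0.193 -0.434 -0.139] toolx [-0.004 -0.002 -1.   ] jawang -2.9683 j6 -0.649
 twist units(6deg) option [-29.997   0.022   0.061]
 twist units(6deg) option [ 0.003  0.039 -0.014]
 offset units in current axes [ 0.479 -0.048 -0.059]  in target axes [ 0.479 -0.047 -0.057]
[316.709 460.337]
```

View pics/c6.png

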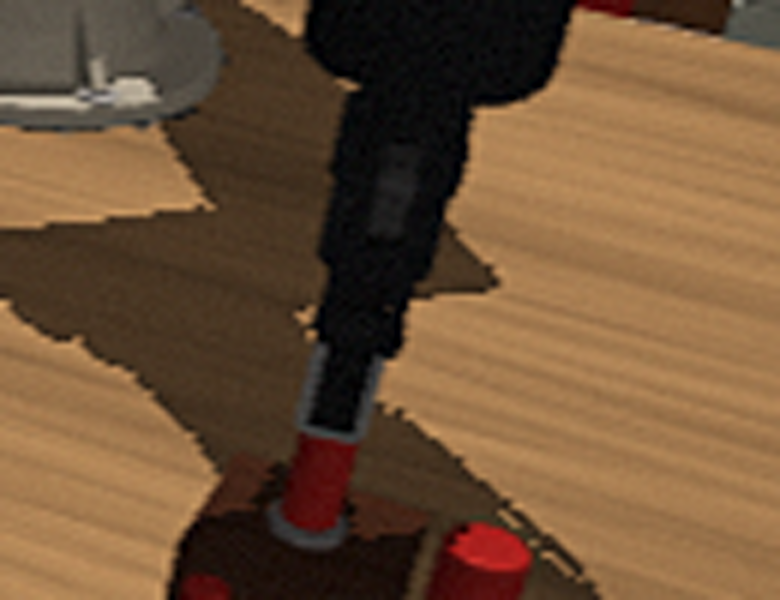

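arm_command([
  {"offset":[0.25,-0.05,-0.05],"twist":[0,0.03,0],"fingers":100},
  {"offset":[0.2,0,0],"twist":[0,0,0],"fingers":60},
  {"offset":[0,0,0],"twist":[0,0,0],"fingers":40},
  {"offset":[0,0,0],"twist":[0,0,0],"fingers":33},
  {"offset":[0,0,0],"twist":[0,0,0],"fingers":33},
])

```text
t: 10.6
tcp_pos: [0.4733, 0.2855, 0.0724]
orientation: [2.132, 0.187, -2.129]
force: [0.1, 0.2, -0.4]
finger_gap: 0.344
```

Run:
```python
from plan import *
plan([.473,.284,.07],.173)
im=ctrl.get_image("scene"); cv2.imwrite("pics/scene7.png",cv2.cvtColor(im,cv2.COLOR_RGB2BGR))
cv2.imwrite("pics/c7.png",cv2.resize(cv2.imread("pics/scene7.png")[130:230,350:480],(780,600),interpolation=2))
```

```text
t 10.6 tcp [0.473 0.285 0.072] gap 0.344 F [ 0.11   0.169 -0.417] toolx [ 0.002  0.001 -1.   ] jawang -2.9673 j6 -0.652
 twist units(6deg) option [-29.987  -0.004  -0.024]
 twist units(6deg) option [ 0.013 -0.015  0.002]
 offset units in current axes [0.081 0.047 0.019]  in target axes [0.081 0.047 0.019]
```

View pics/c7.png

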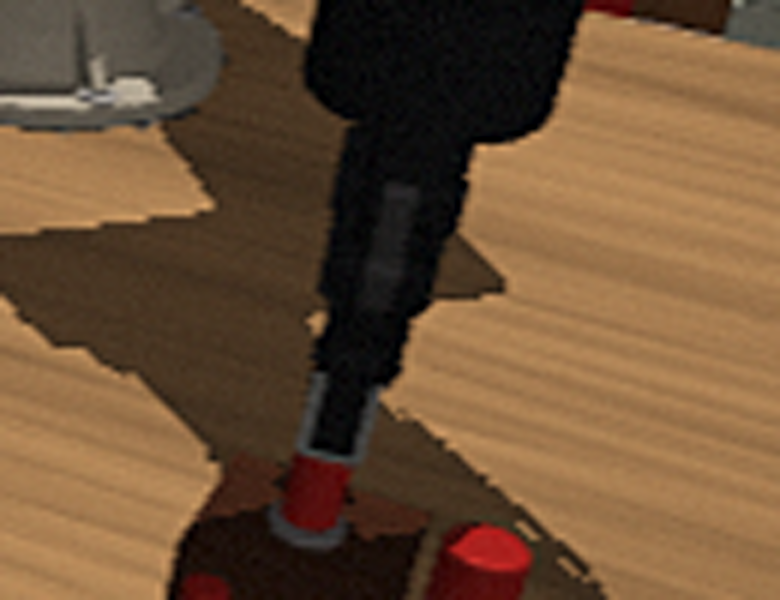

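arm_command([
  {"offset":[0,0,0],"twist":[0,0,0],"fingers":28},
  {"offset":[0,0,0],"twist":[0,0,0],"fingers":28},
  {"offset":[0.1,0,0],"twist":[0,0,0],"fingers":28},
  {"offset":[0.1,0,0],"twist":[0,0,0],"fingers":28},
  {"offset":[0,0,0],"twist":[0,0,0],"fingers":28},
])

```text
t: 11.15
tcp_pos: [0.4727, 0.285, 0.0654]
orientation: [2.13, 0.185, -2.13]
force: [1.0, 0.0, 0.7]
finger_gap: 0.281
```

arm_command([
  {"offset":[0.07,0,0],"twist":[0,0,0],"fingers":28},
  {"offset":[0.07,0,0],"twist":[0,0,0],"fingers":28},
  {"offset":[0,0,0],"twist":[0,0,0],"fingers":28},
])

```text
t: 11.45
tcp_pos: [0.4729, 0.2852, 0.0615]
orientation: [2.131, 0.186, -2.13]
force: [-0.0, -0.1, -0.1]
finger_gap: 0.28
```

arm_command([
  {"offset":[0.07,0,0],"twist":[0,0,0],"fingers":28},
  {"offset":[0.07,0,0],"twist":[0,0,0],"fingers":28},
  {"offset":[0,0,0],"twist":[0,0,0],"fingers":28},
])

```text
t: 11.75
tcp_pos: [0.4729, 0.2851, 0.0573]
orientation: [2.131, 0.186, -2.13]
force: [-0.9, -0.2, 0.9]
finger_gap: 0.285
```

Run:
```python
from plan import *
plan([.473,.284,.07],.173)
im=ctrl.get_image("scene"); cv2.imwrite("pics/scene8.png",cv2.cvtColor(im,cv2.COLOR_RGB2BGR))
cv2.imwrite("pics/c8.png",cv2.resize(cv2.imread("pics/scene8.png")[130:230,350:480],(780,600),interpolation=2))
```

```text
t 11.75 tcp [0.473 0.285 0.057] gap 0.285 F [-0.871 -0.177  0.912] toolx [ 0. -0. -1.] jawang -2.9675 j6 -0.652
 twist units(6deg) option [-29.989   0.005  -0.007]
 twist units(6deg) option [ 0.011 -0.004 -0.003]
 offset units in current axes [-0.424  0.038  0.004]  in target axes [-0.424  0.038  0.004]
```

View pics/c8.png

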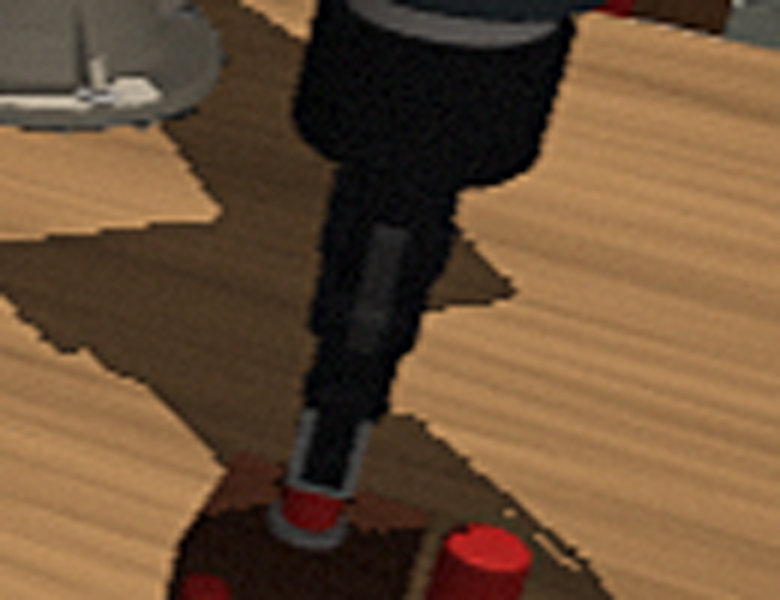

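arm_command([
  {"offset":[0,0.11,0],"twist":[0,0,0],"fingers":28},
  {"offset":[0,0,0],"twist":[0,0,0],"fingers":28},
  {"offset":[0,0,0],"twist":[0,0,0],"fingers":22},
  {"offset":[0,0,0],"twist":[0,0,0],"fingers":10},
  {"offset":[0,0,0],"twist":[0,0,0],"fingers":0},
  {"offset":[0,0,0],"twist":[0,0,0],"fingers":0},
  {"offset":[0,0,0],"twist":[0,0,0],"fingers":0},
])

```text
t: 12.5
tcp_pos: [0.474, 0.2821, 0.058]
orientation: [2.132, 0.186, -2.129]
force: [-0.2, -1.1, 2.4]
finger_gap: 0.212
```

Run:
```python
from plan import *
plan([.473,.284,.07],.173)
im=ctrl.get_image("scene"); cv2.imwrite("pics/scene9.png",cv2.cvtColor(im,cv2.COLOR_RGB2BGR))
cv2.imwrite("pics/c9.png",cv2.resize(cv2.imread("pics/scene9.png")[130:230,350:480],(780,600),interpolation=2))
```

```text
t 12.5 tcp [0.474 0.282 0.058] gap 0.212 F [-0.15  -1.072  2.372] toolx [ 0.002  0.    -1.   ] jawang -2.9672 j6 -0.647
 twist units(6deg) option [-29.987   0.001  -0.025]
 twist units(6deg) option [ 0.013 -0.016 -0.   ]
 offset units in current axes [-0.4   -0.068  0.02 ]  in target axes [-0.4   -0.068  0.02 ]
```

View pics/c9.png

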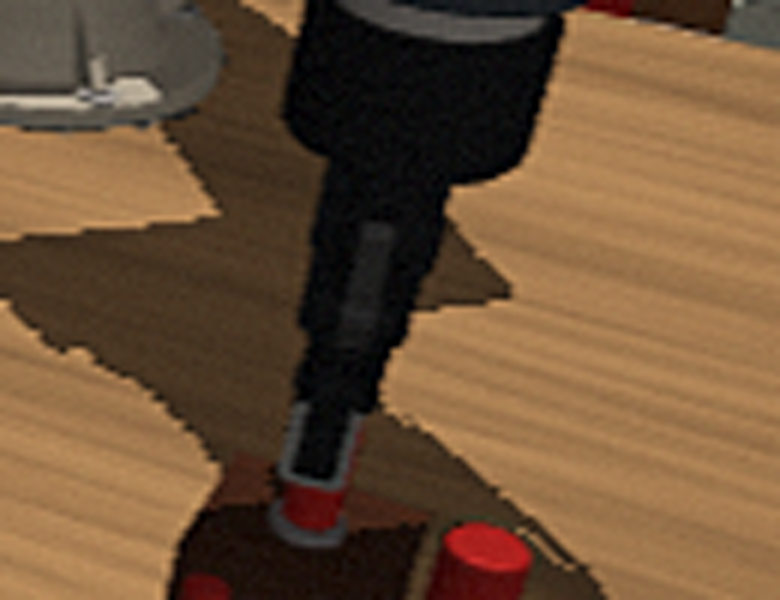

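arm_command([
  {"offset":[-0.3,0,0],"twist":[0,0,0],"fingers":0},
  {"offset":[-0.5,0,0],"twist":[0,0,0],"fingers":0},
  {"offset":[-0.6,0,0],"twist":[0,0,0],"fingers":0},
  {"offset":[-0.7,0,0],"twist":[0,0,0],"fingers":0},
  {"offset":[-0.7,0,0],"twist":[0,0,0],"fingers":0},
  {"offset":[-0.7,0,0],"twist":[0,0,0],"fingers":0},
  {"offset":[-0.4,0,0],"twist":[0,0,0],"fingers":0},
  {"offset":[0,0,0],"twist":[0,0,0],"fingers":0},
])

```text
t: 13.35
tcp_pos: [0.4742, 0.2828, 0.1763]
orientation: [2.135, 0.189, -2.128]
force: [-0.2, -0.3, -1.3]
finger_gap: 0.209
```

Run:
```python
from plan import *
plan([.525,.11,.165],.173)
for n in("scene","top"):
    im=ctrl.get_image(n); cv2.imwrite(f"pics/{n}10.png",cv2.cvtColor(im,cv2.COLOR_RGB2BGR))
p=ctrl.get_state()["tcp_pos"]; tip=p+[0,0,-.052]; print("tip scene pred",(proj("scene",tip)-[340,100])*5,"grip centre",(proj("scene",p+[0,0,.027])-[340,100])*5, proj("top",tip))
cv2.imwrite("pics/c10.png",cv2.resize(cv2.imread("pics/scene10.png")[100:220,340:480],(700,600),interpolation=2))
cv2.imwrite("pics/t10.png",cv2.resize(cv2.imread("pics/top10.png")[165:285,120:320],(800,480),interpolation=2))
```

```text
t 13.35 tcp [0.474 0.283 0.176] gap 0.209 F [-0.195 -0.31  -1.277] toolx [ 0.003  0.003 -1.   ] jawang -2.9673 j6 -0.647
 twist units(6deg) option [-29.988  -0.029  -0.054]
 twist units(6deg) option [ 0.012 -0.034  0.018]
 offset units in current axes [ 0.367  5.966 -0.669]  in target axes [ 0.376  5.964 -0.678]
tip scene pred [329.946 461.699] grip centre [375.201 290.444] [157.521 239.824]
```

View pics/c10.png

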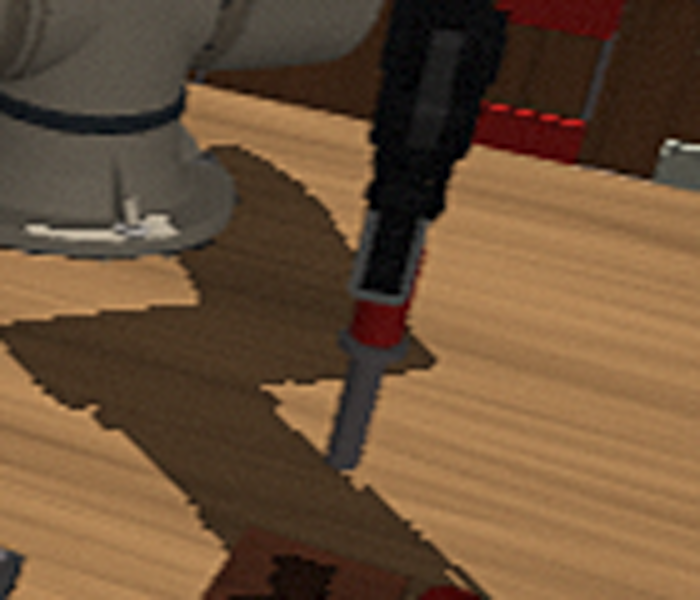

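View pics/t10.png

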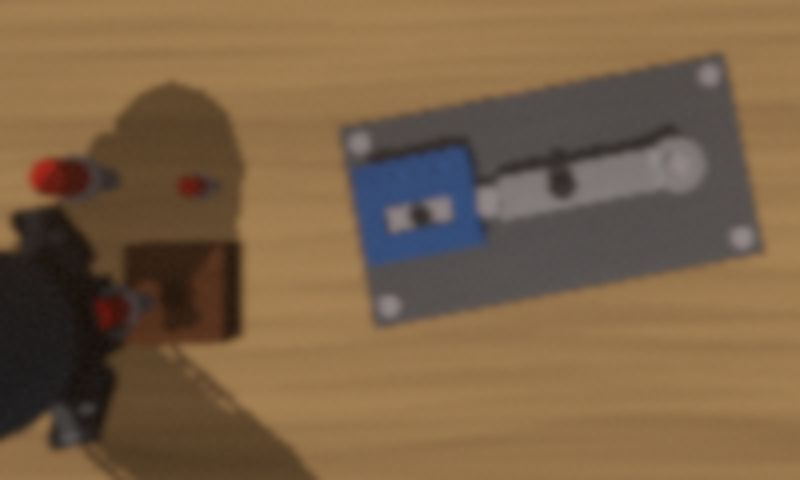

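arm_command([
  {"offset":[0,0.4,-0.045],"twist":[0,0,0],"fingers":0},
  {"offset":[0,0.7,-0.08],"twist":[0,0,0],"fingers":0},
  {"offset":[0,0.9,-0.1],"twist":[0,0,0],"fingers":0},
  {"offset":[0,0.9,-0.1],"twist":[0,0,0],"fingers":0},
  {"offset":[0,0.9,-0.1],"twist":[0,0,0],"fingers":0},
  {"offset":[0,0.9,-0.1],"twist":[0,0,0],"fingers":0},
  {"offset":[0,0.8,-0.1],"twist":[0,0,0],"fingers":0},
  {"offset":[0,0.6,-0.06],"twist":[0,0,0],"fingers":0},
  {"offset":[0,0,0],"twist":[0,0,0],"fingers":0},
  {"offset":[0,0,0],"twist":[0,0,0],"fingers":0},
])

```text
t: 14.45
tcp_pos: [0.5251, 0.1047, 0.1738]
orientation: [2.13, 0.184, -2.132]
force: [-0.7, 0.1, -2.9]
finger_gap: 0.21
```

Run:
```python
from plan import *
plan([.526,.106,.165],.173)
for n in("scene","top"):
    im=ctrl.get_image(n); cv2.imwrite(f"pics/{n}11.png",cv2.cvtColor(im,cv2.COLOR_RGB2BGR))
p=ctrl.get_state()["tcp_pos"]; tip=p+[0,0,-.052]; print("tip scene pred",(proj("scene",tip)-[260,110])*6,"slot pred",(proj("scene",[.526,.110,.081])-[260,110])*6, proj("top",tip))
cv2.imwrite("pics/c11.png",cv2.resize(cv2.imread("pics/scene11.png")[110:210,260:390],(780,600),interpolation=2))
cv2.imwrite("pics/t11.png",cv2.resize(cv2.imread("pics/top11.png")[165:285,120:320],(800,480),interpolation=2))
```

```text
t 14.45 tcp [0.525 0.105 0.174] gap 0.21 F [-0.727  0.142 -2.854] toolx [-0.001 -0.    -1.   ] jawang -2.9687 j6 -0.316
 twist units(6deg) option [29.999 -0.002 -0.011]
 twist units(6deg) option [-0.001  0.007 -0.001]
 offset units in current axes [ 0.292 -0.039 -0.039]  in target axes [ 0.292 -0.039 -0.038]
tip scene pred [342.513 407.549] slot pred [341.517 507.442] [224.736 218.349]
```

View pics/c11.png

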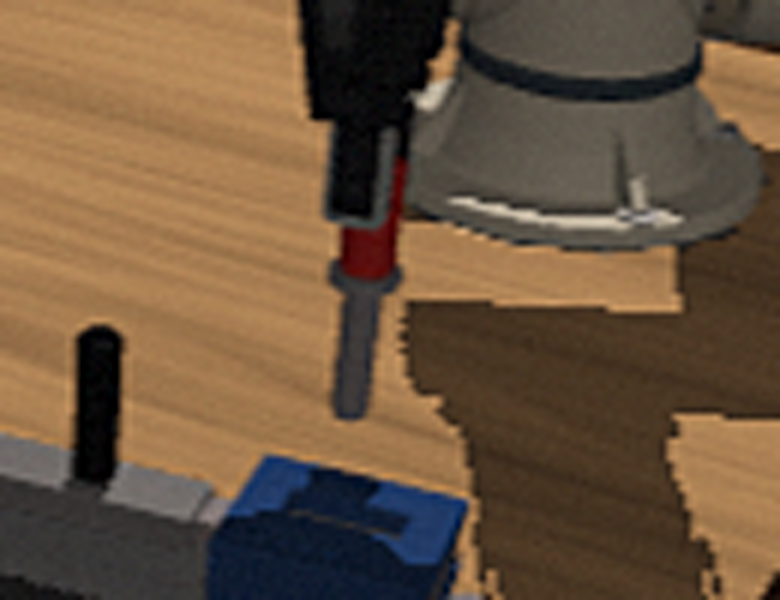

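View pics/t11.png

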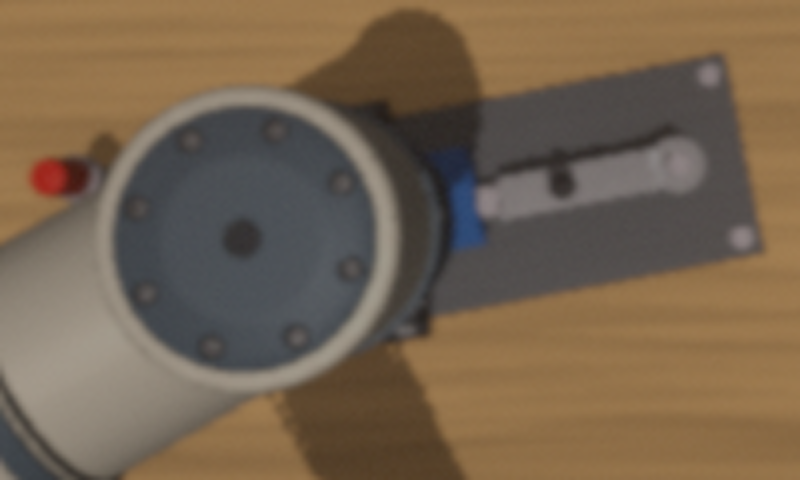

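Run:
```python
from plan import *
p=np.array([.5251,.1047]); 
print("tcp@.081",proj("scene",[*p,.081]),"tcp@.122",proj("scene",[*p,.1218]),"slot",proj("scene",[.526,.110,.081]))
y=[];J=np.stack([(proj("scene",[.526+.01,.11,.081])-proj("scene",[.526,.11,.081]))/10,(proj("scene",[.526,.12,.081])-proj("scene",[.526,.11,.081]))/10],1); print(J)
a=cv2.resize(cv2.imread("pics/scene5.png")[180:210,295:345],(800,480),interpolation=2)
cv2.imwrite("pics/s5z.png",a)
```

```text
tcp@.081 [314.955 193.664] tcp@.122 [316.708 177.933] slot [316.92  194.574]
[[-0.201  0.408]
 [ 0.201  0.139]]
```

View pics/s5z.png

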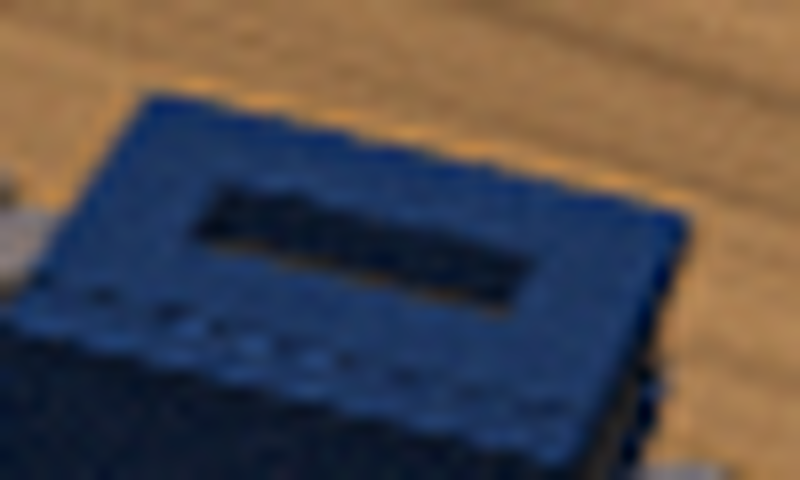

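arm_command([
  {"offset":[0,-0.08,-0.085],"twist":[0,0,0],"fingers":0},
  {"offset":[0.3,0,0],"twist":[0,0,0],"fingers":0},
  {"offset":[0.4,0,0],"twist":[0,0,0],"fingers":0},
  {"offset":[0.3,0,0],"twist":[0,0,0],"fingers":0},
  {"offset":[0.15,0,0],"twist":[0,0,0],"fingers":0},
  {"offset":[0,0,0],"twist":[0,0,0],"fingers":0},
  {"offset":[0,0,0],"twist":[0,0,0],"fingers":0},
])

```text
t: 15.25
tcp_pos: [0.5279, 0.1081, 0.1403]
orientation: [2.132, 0.186, -2.129]
force: [0.4, 0.3, -2.4]
finger_gap: 0.208
```

Run:
```python
from plan import *
plan([.5275,.107,.137],.173)
im=ctrl.get_image("scene"); cv2.imwrite("pics/scene12.png",cv2.cvtColor(im,cv2.COLOR_RGB2BGR))
cv2.imwrite("pics/c12.png",cv2.resize(cv2.imread("pics/scene12.png")[150:220,285:375],(772,600),interpolation=2))
```

```text
t 15.25 tcp [0.528 0.108 0.14 ] gap 0.208 F [ 0.396  0.32  -2.368] toolx [ 0.001  0.    -1.   ] jawang -2.9674 j6 -0.319
 twist units(6deg) option [-29.988   0.003  -0.02 ]
 twist units(6deg) option [ 0.012 -0.013 -0.002]
 offset units in current axes [0.112 0.036 0.018]  in target axes [0.112 0.036 0.018]
```

View pics/c12.png

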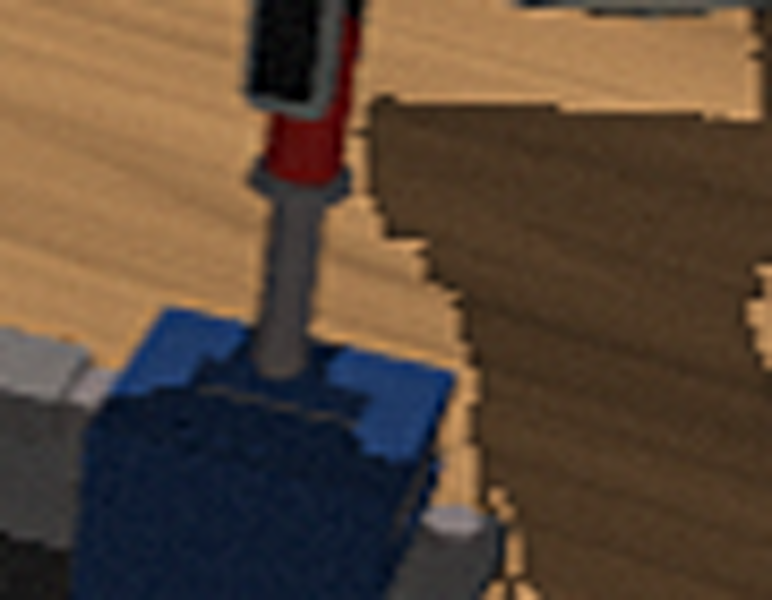

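arm_command([
  {"offset":[0.08,0,0],"twist":[0,0,0],"fingers":0},
  {"offset":[0.08,0,0],"twist":[0,0,0],"fingers":0},
  {"offset":[0.05,0,0],"twist":[0,0,0],"fingers":0},
  {"offset":[0,0,0],"twist":[0,0,0],"fingers":0},
])

```text
t: 15.7
tcp_pos: [0.5275, 0.1081, 0.1336]
orientation: [2.131, 0.186, -2.13]
force: [-0.1, -0.3, -1.9]
finger_gap: 0.205
```

arm_command([
  {"offset":[0.05,0,0],"twist":[0,0,0],"fingers":0},
  {"offset":[0.03,0,0],"twist":[0,0,0],"fingers":0},
  {"offset":[0,0,0],"twist":[0,0,0],"fingers":0},
])

```text
t: 16.0
tcp_pos: [0.5275, 0.1081, 0.1313]
orientation: [2.131, 0.186, -2.13]
force: [-0.7, 0.5, -2.4]
finger_gap: 0.204
```

arm_command([
  {"offset":[0.05,0,0],"twist":[0,0,0],"fingers":0},
  {"offset":[0.05,0,0],"twist":[0,0,0],"fingers":0},
  {"offset":[0,0,0],"twist":[0,0,0],"fingers":0},
])

```text
t: 16.3
tcp_pos: [0.5275, 0.1082, 0.1282]
orientation: [2.131, 0.186, -2.13]
force: [-0.2, 0.5, -1.7]
finger_gap: 0.212
```

arm_command([
  {"offset":[0.05,0,0],"twist":[0,0,0],"fingers":0},
  {"offset":[0.05,0,0],"twist":[0,0,0],"fingers":0},
  {"offset":[0,0,0],"twist":[0,0,0],"fingers":0},
])

```text
t: 16.6
tcp_pos: [0.5276, 0.1082, 0.1252]
orientation: [2.131, 0.186, -2.13]
force: [-0.4, -0.7, -1.8]
finger_gap: 0.205
```

The nose is about 8 mm into the slot with no contact. The lug top should be at TCP of about 0.121.

arm_command([
  {"offset":[0.04,0,0],"twist":[0,0,0],"fingers":0},
  {"offset":[0.04,0,0],"twist":[0,0,0],"fingers":0},
  {"offset":[0.04,0,0],"twist":[0,0,0],"fingers":0},
  {"offset":[0,0,0],"twist":[0,0,0],"fingers":0},
])

```text
t: 17.0
tcp_pos: [0.5276, 0.1082, 0.1216]
orientation: [2.131, 0.186, -2.13]
force: [-1.5, -0.1, -3.0]
finger_gap: 0.206
```

arm_command([
  {"offset":[0.04,0,0],"twist":[0,0,0],"fingers":0},
  {"offset":[0.03,0,0],"twist":[0,0,0],"fingers":0},
  {"offset":[0,0,0],"twist":[0,0,0],"fingers":0},
])

```text
t: 17.3
tcp_pos: [0.5278, 0.1082, 0.1202]
orientation: [2.132, 0.186, -2.129]
force: [-2.3, -0.7, 2.7]
finger_gap: 0.206
```

arm_command([
  {"offset":[0.03,0,0],"twist":[0,0,0],"fingers":0},
  {"offset":[0,0,0],"twist":[0,0,0],"fingers":0},
])

```text
t: 17.5
tcp_pos: [0.5275, 0.1083, 0.1185]
orientation: [2.131, 0.186, -2.13]
force: [-1.1, -0.4, -0.4]
finger_gap: 0.206
```

arm_command([
  {"offset":[0.03,0,0],"twist":[0,0,0],"fingers":0},
  {"offset":[0.03,0,0],"twist":[0,0,0],"fingers":0},
  {"offset":[0,0,0],"twist":[0,0,0],"fingers":0},
])

```text
t: 17.8
tcp_pos: [0.5275, 0.1082, 0.1167]
orientation: [2.131, 0.186, -2.13]
force: [-1.7, -0.9, -1.9]
finger_gap: 0.212
```

arm_command([
  {"offset":[0.03,0,0.01],"twist":[0,0,0],"fingers":0},
  {"offset":[0.03,0,0],"twist":[0,0,0],"fingers":0},
  {"offset":[0,0,0],"twist":[0,0,0],"fingers":0},
])

```text
t: 18.1
tcp_pos: [0.5274, 0.1082, 0.1152]
orientation: [2.132, 0.186, -2.129]
force: [-1.1, -0.5, -1.4]
finger_gap: 0.208
```

arm_command([
  {"offset":[0.04,0,0.005],"twist":[0,0,0],"fingers":0},
  {"offset":[0.04,0,0.005],"twist":[0,0,0],"fingers":0},
  {"offset":[0.04,0,0],"twist":[0,0,0],"fingers":0},
  {"offset":[0.04,0,0],"twist":[0,0,0],"fingers":0},
  {"offset":[0,0,0],"twist":[0,0,0],"fingers":0},
])

```text
t: 18.6
tcp_pos: [0.5272, 0.1081, 0.1103]
orientation: [2.132, 0.186, -2.129]
force: [-0.0, -0.1, -2.0]
finger_gap: 0.207
```

arm_command([
  {"offset":[0.04,0,0],"twist":[0,0,0],"fingers":0},
  {"offset":[0.04,0,0],"twist":[0,0,0],"fingers":0},
  {"offset":[0.04,0,0],"twist":[0,0,0],"fingers":0},
  {"offset":[0.04,0,0],"twist":[0,0,0],"fingers":0},
  {"offset":[0,0,0],"twist":[0,0,0],"fingers":0},
])

```text
t: 19.1
tcp_pos: [0.5272, 0.1081, 0.1055]
orientation: [2.132, 0.186, -2.129]
force: [-0.2, -0.3, -2.5]
finger_gap: 0.207
```

Run:
```python
from plan import *
plan([.5275,.107,.079],.173)
im=ctrl.get_image("scene"); cv2.imwrite("pics/scene13.png",cv2.cvtColor(im,cv2.COLOR_RGB2BGR))
cv2.imwrite("pics/c13.png",cv2.resize(cv2.imread("pics/scene13.png")[150:220,285:375],(772,600),interpolation=2))
```

```text
t 19.1 tcp [0.527 0.108 0.106] gap 0.207 F [-0.21  -0.255 -2.471] toolx [ 0.001  0.    -1.   ] jawang -2.9674 j6 -0.319
 twist units(6deg) option [-29.989   0.     -0.016]
 twist units(6deg) option [ 0.011 -0.01  -0.   ]
 offset units in current axes [ 0.884  0.038 -0.004]  in target axes [ 0.884  0.038 -0.004]
```

View pics/c13.png

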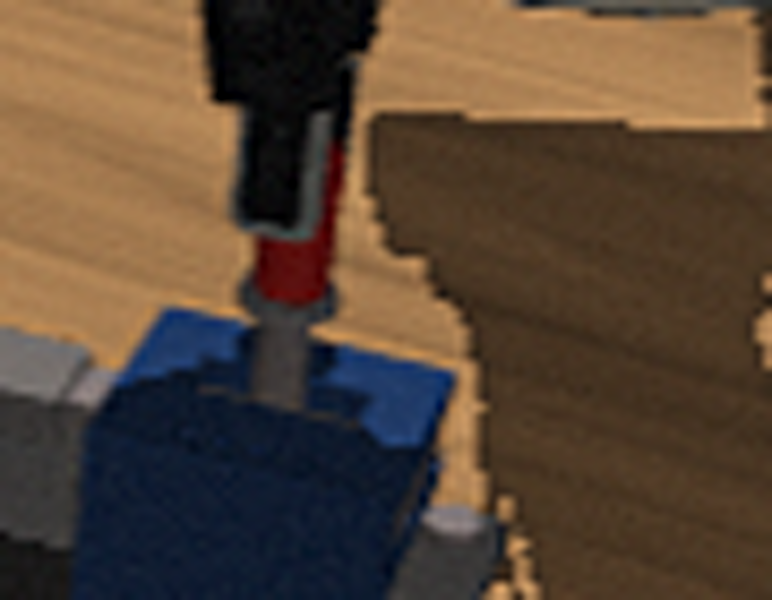

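The scene shows the shank well inside the slot, entering at about (280,405), with the collar about 25 mm above the ear. Forces are at baseline, so I'll continue down.

arm_command([
  {"offset":[0.05,0,0],"twist":[0,0,0],"fingers":0},
  {"offset":[0.05,0,0],"twist":[0,0,0],"fingers":0},
  {"offset":[0.05,0,0],"twist":[0,0,0],"fingers":0},
  {"offset":[0.05,0,0],"twist":[0,0,0],"fingers":0},
  {"offset":[0,0,0],"twist":[0,0,0],"fingers":0},
])

```text
t: 19.65
tcp_pos: [0.5271, 0.1081, 0.0994]
orientation: [2.131, 0.186, -2.13]
force: [0.3, 0.4, -1.9]
finger_gap: 0.212
```

arm_command([
  {"offset":[0.05,0,0],"twist":[0,0,0],"fingers":0},
  {"offset":[0.05,0,0],"twist":[0,0,0],"fingers":0},
  {"offset":[0.05,0,0],"twist":[0,0,0],"fingers":0},
  {"offset":[0.05,0,0],"twist":[0,0,0],"fingers":0},
  {"offset":[0,0,0],"twist":[0,0,0],"fingers":0},
])

```text
t: 20.15
tcp_pos: [0.527, 0.1081, 0.0934]
orientation: [2.131, 0.186, -2.13]
force: [-0.2, -0.2, -1.2]
finger_gap: 0.207
```

arm_command([
  {"offset":[0.05,0,0],"twist":[0,0,0],"fingers":0},
  {"offset":[0.05,0,0],"twist":[0,0,0],"fingers":0},
  {"offset":[0.05,0,0],"twist":[0,0,0],"fingers":0},
  {"offset":[0.05,0,0],"twist":[0,0,0],"fingers":0},
  {"offset":[0,0,0],"twist":[0,0,0],"fingers":0},
])

```text
t: 20.65
tcp_pos: [0.527, 0.108, 0.0874]
orientation: [2.131, 0.186, -2.13]
force: [-0.2, -0.2, -1.9]
finger_gap: 0.208
```

arm_command([
  {"offset":[0.05,0,0],"twist":[0,0,0],"fingers":0},
  {"offset":[0.05,0,0],"twist":[0,0,0],"fingers":0},
  {"offset":[0.05,0,0],"twist":[0,0,0],"fingers":0},
  {"offset":[0.03,0,0],"twist":[0,0,0],"fingers":0},
  {"offset":[0,0,0],"twist":[0,0,0],"fingers":0},
])

```text
t: 21.15
tcp_pos: [0.527, 0.108, 0.0821]
orientation: [2.131, 0.186, -2.13]
force: [0.6, -0.3, -1.3]
finger_gap: 0.208
```

arm_command([
  {"offset":[0.03,0,0],"twist":[0,0,0],"fingers":0},
  {"offset":[0.03,0,0],"twist":[0,0,0],"fingers":0},
  {"offset":[0,0,0],"twist":[0,0,0],"fingers":0},
])

```text
t: 21.45
tcp_pos: [0.5271, 0.1081, 0.0804]
orientation: [2.131, 0.186, -2.13]
force: [0.1, -0.1, -1.7]
finger_gap: 0.209
```

arm_command([
  {"offset":[0.03,0,0],"twist":[0,0,0],"fingers":0},
  {"offset":[0,0,0],"twist":[0,0,0],"fingers":0},
])

```text
t: 21.65
tcp_pos: [0.5271, 0.1081, 0.0795]
orientation: [2.131, 0.186, -2.129]
force: [0.8, -0.3, -1.9]
finger_gap: 0.216
```

arm_command([
  {"offset":[0.03,0,0],"twist":[0,0,0],"fingers":0},
  {"offset":[0,0,0],"twist":[0,0,0],"fingers":0},
])

```text
t: 21.85
tcp_pos: [0.5273, 0.1081, 0.079]
orientation: [2.132, 0.186, -2.129]
force: [0.4, -0.1, -0.2]
finger_gap: 0.204
```

arm_command([
  {"offset":[0.03,0,0],"twist":[0,0,0],"fingers":0},
  {"offset":[0,0,0],"twist":[0,0,0],"fingers":0},
])

```text
t: 22.05
tcp_pos: [0.5275, 0.1081, 0.0789]
orientation: [2.133, 0.186, -2.128]
force: [-1.0, 0.6, 5.9]
finger_gap: 0.206
```

The collar landed at TCP 0.079, as predicted. Now I'll release and retreat.

arm_command([
  {"offset":[-0.02,0,0],"twist":[0,0,0],"fingers":24},
  {"offset":[0,0,0],"twist":[0,0,0],"fingers":30},
  {"offset":[0,0,0],"twist":[0,0,0],"fingers":40},
  {"offset":[0,0,0],"twist":[0,0,0],"fingers":60},
  {"offset":[0,0,0],"twist":[0,0,0],"fingers":60},
  {"offset":[0,0,0],"twist":[0,0,0],"fingers":60},
  {"offset":[-0.3,0,0],"twist":[0,0,0],"fingers":60},
  {"offset":[-0.7,0,0],"twist":[0,0,0],"fingers":60},
  {"offset":[-1,0,0],"twist":[0,0,0],"fingers":60},
  {"offset":[-1,0,0],"twist":[0,0,0],"fingers":60},
])

```text
t: 23.05
tcp_pos: [0.5269, 0.1079, 0.17]
orientation: [2.131, 0.186, -2.129]
force: [1.0, 0.0, -0.6]
finger_gap: 0.602
```

arm_command([
  {"offset":[-1,0,0],"twist":[0,0,0],"fingers":60},
  {"offset":[-0.5,-0.8,0],"twist":[0,0,0],"fingers":60},
  {"offset":[0,-0.9,0],"twist":[0,0,0],"fingers":60},
  {"offset":[0,-0.9,0],"twist":[0,0,0],"fingers":60},
  {"offset":[0,-0.9,0],"twist":[0,0,0],"fingers":60},
  {"offset":[0,-0.9,0],"twist":[0,0,0],"fingers":60},
  {"offset":[0,-0.9,0],"twist":[0,0,0],"fingers":60},
  {"offset":[0,-0.9,0],"twist":[0,0,0],"fingers":60},
  {"offset":[0,0,0],"twist":[0,0,0],"fingers":60},
])

```text
t: 23.95
tcp_pos: [0.4941, 0.2938, 0.2135]
orientation: [2.13, 0.189, -2.128]
force: [0.1, -0.3, -0.2]
finger_gap: 0.599
```

Run:
```python
from plan import *
plan([.5275,.107,.2],.173)
for n in("scene","top"):
    im=ctrl.get_image(n); cv2.imwrite(f"pics/{n}14.png",cv2.cvtColor(im,cv2.COLOR_RGB2BGR))
c=np.hstack([cv2.resize(cv2.imread("pics/scene14.png")[140:240,240:360],(480,400),interpolation=2),cv2.resize(cv2.imread("pics/top14.png")[165:265,195:275],(320,400),interpolation=2)]); cv2.imwrite("pics/c14.png",c)
```

```text
t 23.95 tcp [0.494 0.294 0.213] gap 0.599 F [ 0.087 -0.26  -0.226] toolx [ 0.001  0.001 -1.   ] jawang -2.9646 j6 -0.632
 twist units(6deg) option [-29.962  -0.007  -0.014]
 twist units(6deg) option [ 0.038 -0.009  0.004]
 offset units in current axes [0.445 6.326 0.001]  in target axes [ 0.448  6.326 -0.025]
```

View pics/c14.png

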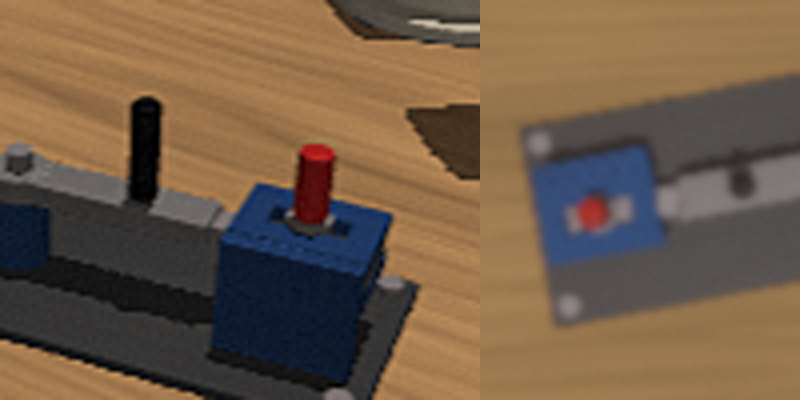

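View pics/scene14.png

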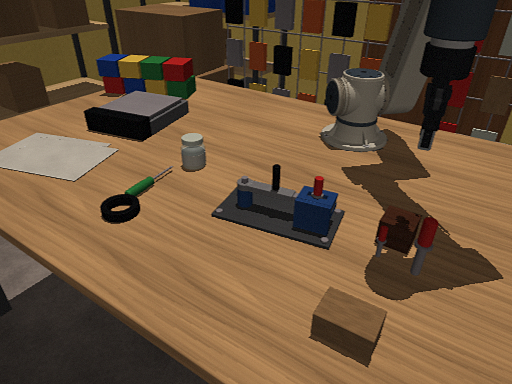

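The pin stands upright at about (318,187) in the scene view, with its collar flat on the top ear and the drawbar in. The bystanders haven't moved and the gripper is clear, so I'm handing in.

```bash
python3 -c "
from bench import ctrl
print(ctrl.hand_in())"
```

```text
the job is handed in; nothing more can be done
None
```

The job is done and handed in at about 24 s of the 72 s allowed; the hand-in gave no verdict.

**Drawbar:** I swung it in by its handle until it met the stop, where the force rose from 5 N to about 11 N.

**Pin:** I took the middle-sized pin from the stand and lowered it in small steps. The nose found the eye near the middle of the slot with about 5 N of contact. I stopped when the collar met the top ear (measured force about +6 N, about 8 N above the free-hanging reading), then let go. The wrist sensor read at most about 11 N in any move report, which was at the drawbar stop.

**Last checks:** After I let go, both cameras showed the pin upright with its collar on the ear and the drawbar still in. In the scene camera the jar, tape, carton and screwdriver were where they started, and the gripper was clear of everything.

**What disagreed:**
- **Fingertips:** in the pictures they sat about 20 mm higher than the reported TCP. I set heights from where the pin stood in its stand, and the collar then touched within 1 mm of the predicted height.
- **Scene camera:** it differed from the top camera by several millimetres, so I aligned the pin by comparing it with the slot in the same picture.
- **Drawbar angle:** I did not measure it directly. I judged it fully in from the stop force and because the pin went through the eye.

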